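Set up the sanding station

ROBOT

A 6-joint arm with a two-finger parallel gripper is mounted at the origin on the work surface. World frame = base frame: x ahead of the robot, y to its left, z up, the work surface at z = 0. Lengths are in m, angles in rad, forces in N, time in s.
With the tool pointing down it reaches from about 0.375 to 0.9 m from the base axis. Payload 3.1 kg.
Tool frame: the origin (TCP) lies at the very end of the fingers, on their centre line; the grasp point (between the pads) lies 19 mm behind it; z points along the fingers, y is the line along which they close (so a half turn about z gives the same grasp; the last joint's range is limited). The gripper opens to 85 mm and grips with 20 to 120 N. Pads are 22 mm wide; open, the fingers measure 114 mm over their backs; the gripper's body (76 mm by 85 mm) begins 54 mm behind the grasp point. The pads swing forward as they close: fully open they stand 13 mm farther back than shut.
Start: joints at [-1.478, 0.527, 1.433, -0, 1.181, -0.178], TCP at [0.168, -0.602, 0.231] pointing down, gripper open.
Joint ranges: [-3.08, 3.08], [-0.75, 2.2], [0.22, 2.44], [-1.43, 4.57], [0, 2.65], [-2.85, 2.85]. Speed limits (rad/s): [2.79, 2.79, 3.14, 3.14, 3.14, 3.14].

INTERFACE

Orientations are given as a unit quaternion [x, y, z, w].
In Python, from station import telemetry, snapshot, ticket gives the robot as it stands.
- The arm moves only by the tool move_arm, never from a script. Its argument "commands" is text: rows parted by semicolons, each of 7 numbers parted by spaces: the shift along the tool's x, y, z in mm, then the turn, a rotation vector about the tool's x, y, z in degrees, then the opening, from -1 (shut) to 1 (fully open). A call has exactly 5 rows; each row is the pose to reach, as a shift and turn from the pose commanded when the call began, along the tool's axes at that moment; what a row does not reach only later rows make up. A row lasts 1/8 s, in which the tool goes at most 62.5 mm and 10.7 degrees, less where a joint would pass 70% of its speed; a pose out of reach is approached as far as the arm can. A call with a gripper value outside its range is refused whole. The fingers move at their own pace and stop on an object; "grip_force" is the grip in N (left out, the last holds). Time passes only in rows, so rows that repeat a pose let the fingers close, or fill a call up. It gives the time, the measured TCP pose, the force, the opening and the grip force at its end, in the units of the state.
- telemetry.sense(): the state, without advancing time (a new reading comes with each control period).
- snapshot(name): name is "scene" or "top" or "wrist"; returns a dict with "image" (400x640x3 uint8, red, green, blue), "fx", "fy", "cx", "cy" (pixels), "pose" (4x4, takes a point from camera to world coordinates). Camera axes: x right, y down, z forward; pixel columns grow to the right and rows downward; lengths in m; the calibration is good to about 2 mm. A picture is of the moment at which its call begins. There is no depth.
- ticket.sign_off(): hands the job in; it is judged then, once.
The state is a dict: "t": time; "q": joint angles; "qd": joint speeds; "tau": joint torques, N m; "tcp_pos": TCP position; "tool_rot": TCP orientation; "force": force on the tool from outside, world axes, zero at the start; "ft_torque": the same for the moment, N m; "finger_gap": opening from 0.0 (shut) to 1.0 (fully open); "gripper_force": force on a finger pad.
Only numpy, scipy, OpenCV 4.12 (cv2) and the standard library are available. Lean on these libraries where they do the work, as an engineer would, in place of code of your own. Each camera call takes 0.05 s, during which the arm holds its last target. There are 200 camera calls.

TASK

Get the sanding station ready. First lay every beech bow pull on the cart flat inside the blue tray, none on top of another; then swivel the clear safety shield until it squarely faces the middle of the tray and tip it forward to 30 degrees from upright (the green tick on its tilt scale); last, slide the orange suction grip on the grey extractor box to the green mark. Leave the other tools on the cart where they lie.

Things in the scene. Friction and masses are not known exactly. Their poses are not given: they have to be found in the camera images.
- pull0: loose beech bow pull (drawer handle): a bar 110 long (its x) x 26 wide (y) x 14 thick on two feet 20 x 26 x 18 high at its ends, 32 high in all, 60 g; origin in the middle (16 above its underside, the bar spans 2 to 16 above the origin). May be absent (None).
- pull1: loose beech bow pull (drawer handle): a bar 110 long (its x) x 26 wide (y) x 14 thick on two feet 20 x 26 x 18 high at its ends, 32 high in all, 60 g; origin in the middle (16 above its underside, the bar spans 2 to 16 above the origin). May be absent (None).
- pull2: loose beech bow pull (drawer handle): a bar 110 long (its x) x 26 wide (y) x 14 thick on two feet 20 x 26 x 18 high at its ends, 32 high in all, 60 g; origin in the middle (16 above its underside, the bar spans 2 to 16 above the origin). May be absent (None).
- pull3: loose beech bow pull (drawer handle): a bar 110 long (its x) x 26 wide (y) x 14 thick on two feet 20 x 26 x 18 high at its ends, 32 high in all, 60 g; origin in the middle (16 above its underside, the bar spans 2 to 16 above the origin). May be absent (None).
- pull4: loose beech bow pull (drawer handle): a bar 110 long (its x) x 26 wide (y) x 14 thick on two feet 20 x 26 x 18 high at its ends, 32 high in all, 60 g; origin in the middle (16 above its underside, the bar spans 2 to 16 above the origin). May be absent (None).
- tray: fixed blue open tray with a black rubber floor, outside 150 (x) x 290 (y) x 20 high, walls 5 thick, floor 5 above the cart top; origin under its centre on the cart top, z up. Room for five pulls side by side, 52 apart along its y, each lying along its x.
- shield_pivot (a point): point on the vertical swivel axis of the shield, 150 above the cart top; its x axis points horizontally the way the shield faces (it turns with the swivel), z up. The tilt hinge lies 20 ahead of this point along x, at the same height, parallel to y. The shield is a clear panel 170 wide in a yellow frame, from the hinge up to 138 above it; stand base 120 in diameter.
- shield_knob (a point): grip point on the upright red knob (22 in diameter, from 118 to 166 above the cart top; the point is at 150) at the end of the swivel's tail, 120 behind the swivel axis, on the side away from where the shield faces. Push or pull it round to swivel the shield; it needs about 3 N.
- shield_handle (a point): centre of the red bar handle (16 in diameter, 94 free between its posts, parallel to the hinge) over the shield's top edge, 165 from the hinge and 27 clear of the frame. Push or pull it to tilt; it needs about 3 N and the shield stays where left.
- swivel (a joint): swivel angle of the shield on its stand, rad, grows anticlockwise seen from above; zero has no meaning (the stand is turned differently each time). Stiff, stays where left, range -2.2 to 2.2.
- tilt (a joint): tilt of the shield, rad: 0 upright, positive leaning forward (the way it faces), range -0.6 to 1.3; green tick at 0.524.
- suction (a joint): position of the suction slider, m, 0 to 0.10, grows along the box's +y (away from the shield).
- suction_grip (a point): grip point of the orange slider grip (36 x, 16 along its travel y, 36 high, from 72 to 108 above the cart top; the point is at 96). It stays where left; about 1.5 N moves it. Axes are those of the box.
- mark: green T-shaped mark on top of the grey extractor box (box 90 x 230 x 60 high) beside the slider's track; origin level with the cart top in line with the track, y along the travel: the grip is set when its middle is level with the mark along y.
- sander: the palm sander, a bystander to be left alone; origin under it
- case: the countersink case, a bystander to be left alone; origin under it
- mallet: the beech mallet, a bystander to be left alone; origin under it
- brush: the bench brush, a bystander to be left alone; origin under it
- wax_tin: the wax tin, a bystander to be left alone; origin under it
- tape_measure: the tape measure, a bystander to be left alone; origin under it
- disc_carton: the carton of discs, a bystander to be left alone; origin under it
Mind the look-alikes: they are no part of the job. Leave any pink look-alike of the pull3 alone.

How it is judged:
On the way, in this order (a step that is already met when the one before it is completed fails the run):
1. every pull present lies flat inside the tray (x of pull0 in the frame of tray between -0.06 and 0.06 m and y of pull0 in the frame of tray between -0.135 and 0.135 m and z of pull0 in the frame of tray between 0.01 and 0.0275 m and x of pull1 in the frame of tray between -0.06 and 0.06 m and y of pull1 in the frame of tray between -0.135 and 0.135 m and z of pull1 in the frame of tray between 0.01 and 0.0275 m and x of pull2 in the frame of tray between -0.06 and 0.06 m and y of pull2 in the frame of tray between -0.135 and 0.135 m and z of pull2 in the frame of tray between 0.01 and 0.0275 m and x of pull3 in the frame of tray between -0.06 and 0.06 m and y of pull3 in the frame of tray between -0.135 and 0.135 m and z of pull3 in the frame of tray between 0.01 and 0.0275 m and x of pull4 in the frame of tray between -0.06 and 0.06 m and y of pull4 in the frame of tray between -0.135 and 0.135 m and z of pull4 in the frame of tray between 0.01 and 0.0275 m), for 0.2 s.
2. the shield faces the middle of the tray and is tipped forward 30 degrees (y of tray in the frame of shield_pivot between -0.035 and 0.035 m and x of tray in the frame of shield_pivot above 0.1 m and value of joint tilt between 0.4436 and 0.6036 rad), for 0.2 s.
3. the suction grip is at the green mark (y of suction_grip in the frame of mark between -0.005 and 0.005 m), for 0.2 s.
At the end, for the whole second after the job is handed in: Every pull present lies flat inside the tray (on the floor, none stacked or on a wall); the shield's facing line passes within 35 mm of the tray's centre; its tilt is 0.524 +- 0.08 rad; the suction grip is within 5 mm of the mark along the track (all of step 1 and all of step 2 and all of step 3); the robot touches nothing.
It fails at once if a bystanding tool or box is moved more than 40 mm (distance of any of sander, case, mallet, brush, wax_tin, tape_measure, disc_carton from where it was at the start of the episode above 0.04 m).
Of pull0, pull1, pull2, pull3, pull4 only 3 to 5 are there at a start; the rules pass over those that are not, and their reading is None.
At some moment in a run one of pull0, pull1, pull2, pull3, pull4 may be knocked a few centimetres aside while the robot is not near it.
Once in a run the grip may slacken for a moment while it holds something.
It also fails if it takes over 210 s, if anything falls off the work surface, if the arm or the gripper's body presses on something with over 40 N, if the wrist force passes 120 N, or if a joint passes its speed limit or range.

## Working session

There is one attempt and no reset: what is moved stays moved. The work goes in short steps, Python scripts to look and compute and a tool call to move; the robot and the scene stay as the last step left them, time stands still between calls to the robot, and variables do not carry over. Pictures are saved under pics/ and viewed, at most 14 in all, crops included, and the job is handed in when it is done.

Besides the shell and the picture viewer there is one more tool, called after "Emit:" as a command line: name --argument value ..., lists and objects as JSON in quotes. move_arm: Moves the arm, as the interface text tells. Its arguments: {"type":"object","properties":{"commands":{"type":"string"},"grip_force":{"type":"number"}},"required":["commands"]}

```bash
ls; mkdir -p pics
cat > h.py <<'E'
import numpy as np, cv2
from station import telemetry, snapshot, ticket
from scipy.spatial.transform import Rotation as R
def snap(n,f):
    s=snapshot(n); cv2.imwrite(f'pics/{f}.png',s['image'][:,:,::-1]); np.savez(f'pics/{f}.npz',**s); return s
def load(f): return dict(np.load(f'pics/{f}.npz'))
def ray(s,u,v):
    d=np.array([(u-s['cx'])/s['fx'],(v-s['cy'])/s['fy'],1.]); P=s['pose']; return P[:3,3],P[:3,:3]@d
def onz(s,u,v,z):
    o,d=ray(s,u,v); return o+d*(z-o[2])/d[2]
def proj(s,p):
    P=s['pose']; c=P[:3,:3].T@(np.array(p)-P[:3,3]); return c[0]/c[2]*s['fx']+s['cx'],c[1]/c[2]*s['fy']+s['cy']
def tri(obs):
    A=np.zeros((3,3));b=np.zeros(3)
    for s,u,v in obs:
        o,d=ray(s,u,v); d=d/np.linalg.norm(d); M=np.eye(3)-np.outer(d,d); A+=M;b+=M@o
    return np.linalg.solve(A,b)
E
python3 - <<'E'
from h import *
a=snap('scene','s0');b=snap('top','t0');c=snap('wrist','w0')
for s in (a,b,c): print(s['fx'],s['cx'],s['cy'],np.round(s['pose'],3).tolist())
print(telemetry.sense())
E
```

```text
pics
437.8958034540823 309.02592060088546 197.86605254763992 [[0.339, 0.727, -0.597, 1.331], [0.94, -0.274, 0.2, -0.356], [-0.018, -0.63, -0.777, 1.331], [0.0, 0.0, 0.0, 1.0]]
403.60860135631344 322.91052883434213 200.3137609907003 [[-0.105, -0.972, 0.211, 0.181], [-0.994, 0.102, -0.027, -0.05], [0.005, -0.213, -0.977, 1.588], [0.0, 0.0, 0.0, 1.0]]
285.19543910840815 319.7613315707242 202.93911314043405 [[0.267, -0.92, -0.286, 0.24], [-0.964, -0.255, -0.078, -0.581], [-0.001, 0.296, -0.955, 0.374], [0.0, 0.0, 0.0, 1.0]]
{'t': 0.15, 'q': array([-1.47748127e+00,  5.28228021e-01,  1.43359289e+00, -1.79635318e-05,
        1.18139703e+00, -1.78492269e-01]), 'qd': array([-0.00119867, -0.00334167, -0.0036846 ,  0.00226791, -0.00209306,
        0.00093932]), 'tau': array([ 9.73303540e-04, -4.42745161e+01, -1.78275329e+01, -2.04905323e-04,
        5.61841895e-03,  6.88825679e-06]), 'tcp_pos': array([ 0.1677728 , -0.60150237,  0.23057834]), 'tool_rot': array([ 9.90778513e-01,  1.35489035e-01,  2.62999717e-05, -8.12263533e-04]), 'force': array([-0.76507067,  0.52209182,  0.77059655]), 'ft_torque': array([ 0.04750936,  0.01801232, -0.00928724]), 'gripper_force': 0.0, 'finger_gap': 0.9989555708293587}
```

View pics/s0.png

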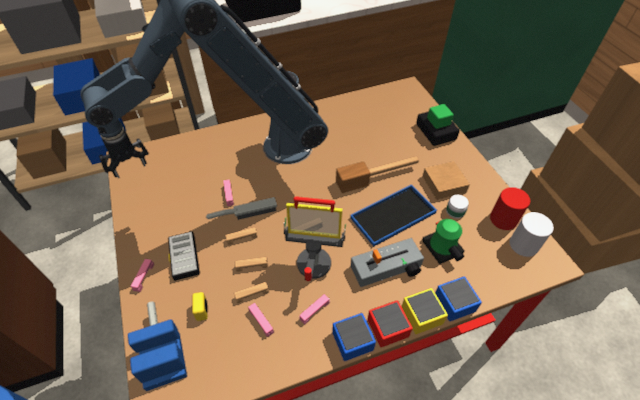

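View pics/t0.png

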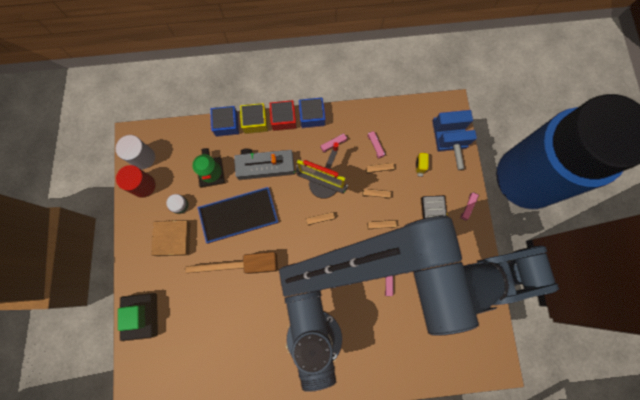

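The scene shows beech bow pulls at (240,236), (250,265) and (251,291). The top view shows them at (381,168), (377,193), (382,224) and (320,218), that is 4. Pink look-alikes are at top (335,142), (376,144), (470,206) and (390,286), and I'll leave those alone. The tray is at (238,215), the shield at (322,178) and the extractor at (265,163). I'll confirm in an enlarged crop.

Run:
```python
from h import *
b=load('t0');a=load('s0')
c=b['image'][125:245,190:410,::-1]; c=cv2.resize(c,None,fx=3.6,fy=3.6,interpolation=cv2.INTER_CUBIC)
cv2.imwrite('pics/tc.png',c[:600,:800])
c=a['image'][180:310,200:440,::-1]; c=cv2.resize(c,None,fx=3.3,fy=3.3,interpolation=cv2.INTER_CUBIC)
cv2.imwrite('pics/sc.png',c[:600,:800])
for u,v in [(381,168),(377,193),(320,218),(382,224)]: print(onz(b,u,v,.032).round(3))
for u,v in [(200,212),(271,190),(279,217),(206,241)]: print('tray',onz(b,u,v,.02).round(3))
```

```text
[ 0.625 -0.339  0.032]
[ 0.524 -0.309  0.032]
[ 0.448 -0.074  0.032]
[ 0.399 -0.312  0.032]
tray [0.523 0.394 0.02 ]
tray [0.583 0.108 0.02 ]
tray [0.471 0.086 0.02 ]
tray [0.406 0.375 0.02 ]
```

View pics/tc.png

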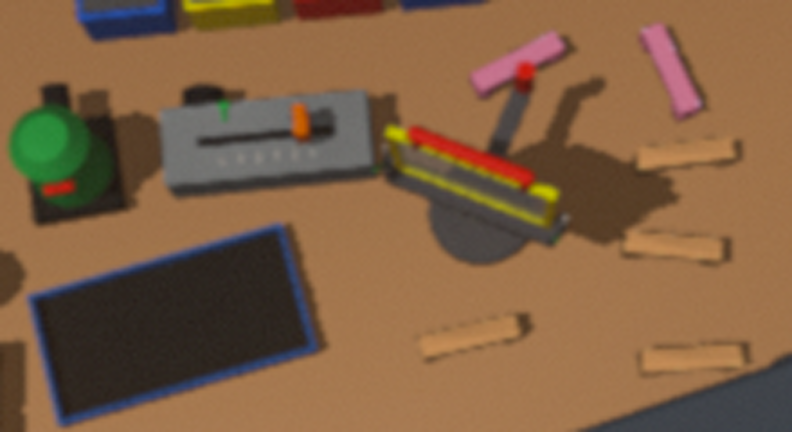

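View pics/sc.png

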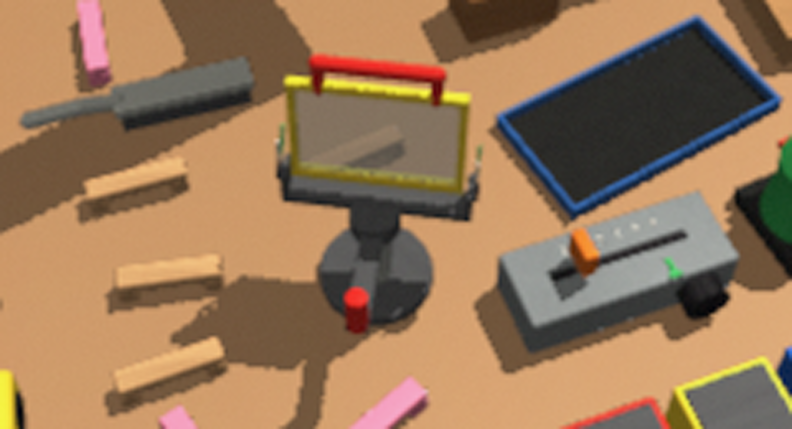

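The crop confirms four tan beech pulls, at top (381,168), (377,193), (321,218) and (382,224). The last one also shows through the shield. The pink ones are excluded. Next I'll triangulate positions and segment for yaw.

Run:
```python
from h import *
b=load('t0');a=load('s0')
T=lambda x,y:(b,190+x/3.6,125+y/3.6); S=lambda x,y:(a,200+x/3.3,180+y/3.3)
def two(n,t,s): print(n,tri([T(*t),S(*s)]).round(3))
two('knobtop',(526,72),(356,294)); two('handle L(-y)',(530,178),(313,62)); two('handle R',(415,133),(443,74))
two('grip top',(300,108),(583,238)); two('mark',(224,108),(673,268))
two('frame -y top',(555,195),(290,82));two('frame +y top',(390,132),(468,97))
two('hinge -y',(563,225),(287,192));two('hinge +y',(385,170),(472,212))
two('base disc',(480,215),(375,277))
for t,s in [((688,153),(168,366)),((675,246),(168,271)),((693,358),(135,180)),((472,335),(370,145))]: two('pull',t,s)
for t,s in [((33,297),(697,19)),((282,228),(775,100)),((318,348),(573,212)),((62,420),(503,118))]: two('tray',t,s)
hsv=cv2.cvtColor(b['image'],cv2.COLOR_RGB2HSV)
for u,v in [(381,168),(377,193),(321,218),(382,224),(350,230)]: print(hsv[v,u],end=' ')
m=((hsv[...,2]>185)&(hsv[...,0]>8)&(hsv[...,0]<25)).astype(np.uint8)
m[:130]=0;m[235:]=0;m[:,:295]=0;m[:,400:]=0
n,l,st,c=cv2.connectedComponentsWithStats(m)
for i in range(1,n):
    if st[i,4]>60:
        p=np.argwhere(l==i)[:,::-1].astype(float); w=np.array([onz(b,*q,.032)[:2] for q in p])
        r=cv2.minAreaRect((w*1000).astype(np.float32)); mc=w.mean(0); e,V=np.linalg.eigh(np.cov((w-mc).T)); d=V[:,1]
        print(c[i].round(1),st[i,4],mc.round(4),np.degrees(np.arctan2(d[1],d[0]))%180,np.round(r[0]),np.round(r[1]))
```

```text
knobtop [ 0.694 -0.156  0.164]
handle L(-y) [ 0.538 -0.138  0.315]
handle R [ 0.592 -0.036  0.315]
grip top [0.692 0.08  0.126]
mark [0.723 0.17  0.064]
frame -y top [ 0.528 -0.16   0.284]
frame +y top [ 0.604 -0.014  0.287]
hinge -y [ 0.538 -0.177  0.125]
hinge +y [ 0.619 -0.004  0.112]
base disc [ 0.59  -0.1   -0.004]
pull [ 0.629 -0.336  0.027]
pull [ 0.524 -0.307  0.027]
pull [ 0.399 -0.311  0.024]
pull [ 0.45  -0.065  0.035]
tray [0.502 0.333 0.152]
tray [0.607 0.199 0.184]
tray [ 0.498  0.145 -0.149]
tray [ 0.397  0.264 -0.061]
[ 15 144 189] [ 15 142 183] [ 15 144 182] [ 15 143 180] [ 14 134 164]
```

```bash
cat >> h.py <<'E'
def pulls(b,mask_x=(295,400),vmin=173,z=.032,rows=(130,236)):
    hsv=cv2.cvtColor(b['image'],cv2.COLOR_RGB2HSV)
    m=((hsv[...,2]>vmin)&(hsv[...,0]>8)&(hsv[...,0]<25)).astype(np.uint8)
    m[:rows[0]]=0;m[rows[1]:]=0;m[:,:mask_x[0]]=0;m[:,mask_x[1]:]=0
    n,l,st,c=cv2.connectedComponentsWithStats(m); out=[]
    for i in range(1,n):
        if st[i,4]>60:
            p=np.argwhere(l==i)[:,::-1].astype(float); w=np.array([onz(b,*q,z)[:2] for q in p])
            mc=w.mean(0); e,V=np.linalg.eigh(np.cov((w-mc).T)); d=V[:,1]
            out.append((mc.round(4),round(np.degrees(np.arctan2(d[1],d[0]))%180,1),np.round(np.sqrt(12*e)*1000)))
            print(c[i].round(1),st[i,4],*out[-1])
    return out
E
python3 - <<'E'
from h import *
b=load('t0');a=load('s0')
T=lambda x,y:(b,190+x/3.6,125+y/3.6); S=lambda x,y:(a,200+x/3.3,180+y/3.3)
C=[]
for t,s in [((33,297),(775,100)),((282,228),(573,212)),((318,348),(503,118)),((62,420),(697,19))]:
    p=tri([T(*t),S(*s)]); C.append(p); print('tray',p.round(3))
print(np.mean(C,0).round(4)); d=C[0]+C[3]-C[1]-C[2]; print(np.degrees(np.arctan2(d[1],d[0])), np.linalg.norm(d)/2)
for v in (173,177): pulls(b,vmin=v)
s=telemetry.sense(); print(R.from_quat(s['tool_rot']).as_matrix().round(3).tolist())
E
```

```text
tray [0.544 0.401 0.016]
tray [0.596 0.124 0.008]
tray [0.456 0.098 0.014]
tray [0.405 0.376 0.016]
[0.5    0.2499 0.0137]
100.53535589448335 0.28190801703329205
[379.9 167.3] 98 [ 0.6281 -0.3351] 91.2 [ 17. 105.]
[376.6 193.2] 108 [ 0.5234 -0.3076] 79.0 [ 18. 103.]
[319.4 218.4] 116 [ 0.4465 -0.0716] 97.5 [ 18. 107.]
[381.1 224.5] 120 [ 0.3972 -0.3085] 88.1 [ 18. 103.]
[378.8 167.6] 76 [ 0.6273 -0.3304] 89.9 [ 15. 108.]
[375.8 193.2] 81 [ 0.5237 -0.3043] 78.0 [ 14. 103.]
[319.3 218.5] 96 [ 0.446  -0.0714] 96.4 [ 15. 106.]
[381.2 224.5] 93 [ 0.3974 -0.3087] 86.9 [ 16. 108.]
[[0.963, 0.268, -0.0], [0.268, -0.963, 0.002], [0.0, -0.002, -1.0]]
```

Heights are about 27 mm at the bar faces, and the tray centre is near (0.50, 0.25) with its long axis at 100°. Next is a helper that gives shifts in tool axes.

```bash
cat >> h.py <<'E'
def plan(wps):
    """wps: list of (x,y,z,yaw_deg); prints tool-axis shift (mm) and z-turn (deg) for each, chained; tool down."""
    s=telemetry.sense(); p=s['tcp_pos']; M=R.from_quat(s['tool_rot']).as_matrix(); a=np.degrees(np.arctan2(M[1,0],M[0,0]))
    print('now',p.round(4),round(a,1),'t',round(s['t'],1),'gap',round(s['finger_gap'],2),'F',s['force'].round(1),'lean',M[:,2].round(3))
    for x,y,z,b in wps:
        D=R.from_euler('z',a,degrees=True).as_matrix()@np.diag([1,-1,-1])
        d=D.T@(np.array([x,y,z])-p); t=-((b-a+180)%360-180)
        print(np.round(d*1000).astype(int),'turn',round(t), '' if np.linalg.norm(d)<.31 and abs(t)<53 else 'TOO FAR')
        p=np.array([x,y,z]);a=b
E
python3 - <<'E'
from h import *
plan([(.30,-.45,.25,55),(.43,-.31,.22,88)])
E
```

```text
now [ 0.1678 -0.6015  0.2306] 15.6 t 0.1 gap 1.0 F [-0.8  0.5  0.8] lean [-0.     0.002 -1.   ]
[ 168 -110  -19] turn -39 
[189  26  30] turn -33
```

Emit:
move_arm --commands "168 -110 -19 0 0 -39 1;168 -110 -19 0 0 -39 1;168 -110 -19 0 0 -39 1;168 -110 -19 0 0 -39 1;168 -110 -19 0 0 -39 1" --grip_force 50

```text
t: 0.78
tcp_pos: [0.3009, -0.4499, 0.2504]
tool_rot: [0.888, 0.459, -0.0, -0.0]
force: [-0.8, -0.4, 0.6]
finger_gap: 0.999
gripper_force: 0.0
```

Emit:
move_arm --commands "189 26 30 0 0 -33 1;189 26 30 0 0 -33 1;189 26 30 0 0 -33 1;189 26 30 0 0 -33 1;189 26 30 0 0 -33 1"

```text
t: 1.4
tcp_pos: [0.4307, -0.313, 0.22]
tool_rot: [0.723, 0.691, -0.0, 0.0]
force: [-0.3, -0.3, 0.7]
finger_gap: 0.991
gripper_force: 0.0
```

Run:
```python
from h import *
w=snap('wrist','w1');plan([])
for p in [(.6281,-.3351),(.5234,-.3076),(.4465,-.0716),(.3972,-.3085)]: print(np.round(proj(w,(*p,.03))))
```

```text
now [ 0.4304 -0.3136  0.2203] 87.4 t 1.4 gap 1.0 F [ 0.5 -0.7 -0.6] lean [-0.    -0.001 -1.   ]
[484. 191.]
[398. 172.]
[326. -71.]
[292. 178.]
```

View pics/w1.png

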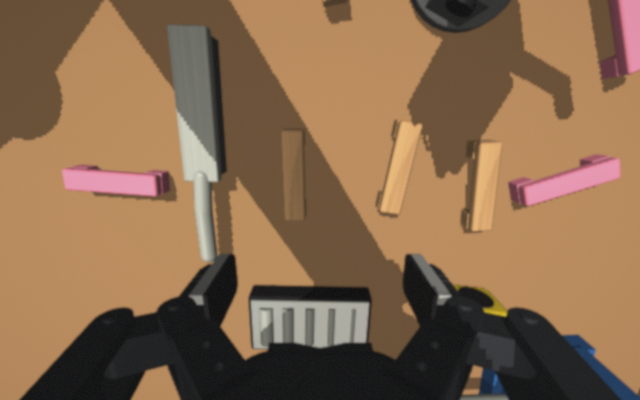

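The wrist view shows the pulls at (294,175), (401,168) and (486,186), close to where they were predicted. The brush is at (195,100), close to the first pull.

Run:
```python
from h import *
w=load('w1');b=load('t0')
Q={'A':[(282,130),(303,130),(306,219),(285,220)],'B':[(402,122),(422,125),(397,214),(380,211)],'C':[(481,141),(501,142),(491,230),(470,231)]}
t={'A':(381.5,224.3),'B':(377,193.2),'C':(380.8,167.4)}
for k,q in Q.items():
    P=np.array([onz(w,*c,.032) for c in q]); d=P[0]+P[1]-P[2]-P[3]
    u=np.mean(q,0); print(k,P.mean(0).round(4),np.degrees(np.arctan2(d[1],d[0])).round(1),np.linalg.norm(d)/2, 'tri',tri([(w,*u),(b,*t[k])]).round(4))
P=[onz(w,*c,.045) for c in [(168,26),(208,26),(182,178),(220,180)]]; print(np.round(P,3))
```

```text
A [ 0.3998 -0.3069  0.032 ] 87.7 0.10755870323214224 tri [ 0.3991 -0.3094  0.0203]
B [ 0.5243 -0.3045  0.032 ] 77.3 0.10708442199435192 tri [ 0.5308 -0.3106  0.0046]
C [ 0.6277 -0.3312  0.032 ] 90.7 0.1097599946215147 tri [ 0.6303 -0.3351  0.0255]
[[ 0.289 -0.148  0.045]
 [ 0.328 -0.15   0.045]
 [ 0.274 -0.3    0.045]
 [ 0.317 -0.304  0.045]]
```

Run:
```python
from h import *
plan([(.3998,-.3075,.08,87.5),(.3998,-.3075,.009,87.5)])
```

```text
now [ 0.4304 -0.3136  0.2203] 87.4 t 1.4 gap 1.0 F [ 0.5 -0.7 -0.6] lean [-0.    -0.001 -1.   ]
[  5 -31 140] turn 0 
[ 0  0 71] turn 0
```

Emit:
move_arm --commands "5 -31 60 0 0 0 0.7;5 -31 110 0 0 0 0.7;5 -31 140 0 0 0 0.7;5 -31 140 0 0 0 0.7;5 -31 140 0 0 0 0.7"

```text
t: 2.08
tcp_pos: [0.4002, -0.3077, 0.0813]
tool_rot: [0.723, 0.691, -0.0, 0.001]
force: [0.1, -0.6, 0.1]
finger_gap: 0.848
gripper_force: 0.0
```

Emit:
move_arm --commands "0 0 35 0 0 0 0.7;0 0 71 0 0 0 0.7;0 0 71 0 0 0 0.7;0 0 71 0 0 0 -1;0 0 71 0 0 0 -1" --grip_force 50

```text
t: 2.7
tcp_pos: [0.401, -0.3068, 0.0111]
tool_rot: [0.722, 0.692, -0.0, 0.002]
force: [-0.0, -0.2, 0.0]
finger_gap: 0.429
gripper_force: 0.0
```

Emit:
move_arm --commands "0 0 0 0 0 0 -1;0 0 0 0 0 0 -1;0 0 0 0 0 0 -1;0 0 -30 0 0 0 -1;0 0 -60 0 0 0 -1"

```text
t: 3.32
tcp_pos: [0.4001, -0.3056, 0.0705]
tool_rot: [0.722, 0.692, -0.0, 0.0]
force: [-0.1, -0.1, -0.1]
finger_gap: 0.292
gripper_force: 49.3
```

Run:
```python
from h import *
plan([(.40,-.10,.22,50),(.43,.18,.25,10.5)])
```

```text
now [ 0.4001 -0.3056  0.0705] 87.6 t 3.3 gap 0.29 F [-0.1 -0.1 -0.1] lean [ 0. -0. -1.]
[ 205   -9 -150] turn 38 
[ 234 -157  -30] turn 40
```

Emit:
move_arm --commands "0 0 -50 0 0 0 -1;60 -3 -100 0 0 8 -1;110 -6 -150 0 0 18 -1;160 -9 -150 0 0 28 -1;205 -9 -150 0 0 38 -1"

```text
t: 3.95
tcp_pos: [0.3999, -0.1022, 0.2212]
tool_rot: [0.907, 0.422, 0.001, 0.002]
force: [0.8, -0.8, -1.1]
finger_gap: 0.289
gripper_force: 49.3
```

Emit:
move_arm --commands "50 -35 -10 0 0 8 -1;100 -70 -20 0 0 16 -1;150 -105 -30 0 0 26 -1;200 -135 -30 0 0 34 -1;234 -157 -30 0 0 40 -1"

```text
t: 4.58
tcp_pos: [0.429, 0.1776, 0.2503]
tool_rot: [0.996, 0.086, 0.001, 0.0]
force: [1.6, -0.7, 0.0]
finger_gap: 0.288
gripper_force: 49.3
```

Run:
```python
from h import *
w=snap('wrist','w2');plan([])
C,u,v=np.array([.5,.25]),np.array([-.182,.983]),np.array([.983,.182])
for i,j in ((1,1),(1,-1),(-1,-1),(-1,1)): print(np.round(proj(w,(*(C+i*v*.075+j*u*.145),.02))))
```

```text
now [0.4294 0.1851 0.2507] 9.9 t 4.6 gap 0.29 F [ 1.5  4.2 -0. ] lean [ 0.005  0.007 -1.   ]
[144.  43.]
[392.  40.]
[385. 167.]
[166. 170.]
```

View pics/w2.png

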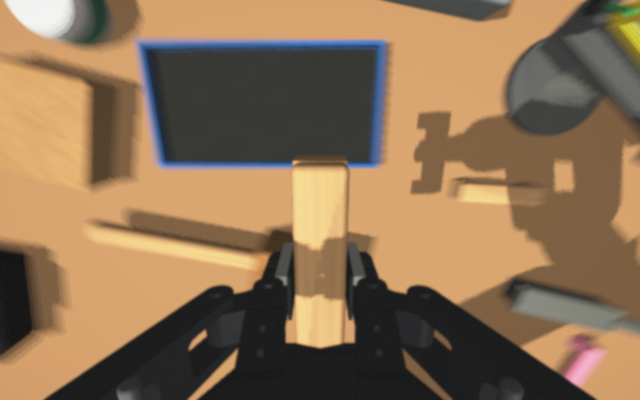

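The tray corners sit at (140,43), (388,42), (383,165) and (160,166), within 4 px of the estimate. The pull is held well, so I'll place it in the far slot.

Run:
```python
from h import *
plan([(.4827,.3444,.10,10.5),(.4827,.3444,.016,10.5),(.4827,.3444,.10,10.5)])
```

```text
now [0.4294 0.1851 0.2507] 9.9 t 4.6 gap 0.29 F [ 1.5  4.2 -0. ] lean [ 0.005  0.007 -1.   ]
[  80 -148  151] turn -1 
[ 0  0 84] turn 0 
[  0   0 -84] turn 0
```

Emit:
move_arm --commands "30 -50 30 0 0 0 -1;60 -110 70 0 0 0 -1;81 -152 110 0 0 0 -1;81 -152 150 0 0 0 -1;81 -152 150 0 0 0 -1"

```text
t: 5.25
tcp_pos: [0.4784, 0.3392, 0.0953]
tool_rot: [0.996, 0.09, -0.005, 0.002]
force: [-0.8, -0.5, 0.2]
finger_gap: 0.292
gripper_force: 49.4
```

Run:
```python
from h import *
plan([(.4827,.3444,.016,10.5)])
```

```text
now [0.4784 0.3392 0.0953] 10.3 t 5.2 gap 0.29 F [-0.8 -0.5  0.2] lean [-0.009 -0.004 -1.   ]
[ 5 -4 79] turn 0
```

Emit:
move_arm --commands "2 -2 20 0 0 0 -1;2 -2 50 0 0 0 -1;2 -2 70 0 0 0 -1;2 -2 80 0 0 0 -1;2 -2 83 0 0 0 -1"

```text
t: 5.88
tcp_pos: [0.4841, 0.342, 0.017]
tool_rot: [0.996, 0.089, 0.001, -0.0]
force: [-0.7, -0.3, -0.7]
finger_gap: 0.295
gripper_force: 49.4
```

Emit:
move_arm --commands "0 0 0 0 0 0 -1;0 0 0 0 0 0 -0.1;0 0 0 0 0 0 -0.1;0 0 0 0 0 0 -0.1;0 0 0 0 0 0 -0.1"

```text
t: 6.5
tcp_pos: [0.4834, 0.3424, 0.0163]
tool_rot: [0.996, 0.089, 0.0, -0.0]
force: [0.1, -0.2, 0.6]
finger_gap: 0.452
gripper_force: 0.0
```

Emit:
move_arm --commands "0 0 -30 0 0 0 -0.1;0 0 -70 0 0 0 -0.1;0 0 -120 0 0 0 -0.1;0 0 -160 0 0 0 -0.1;0 0 -160 0 0 0 -0.1"

```text
t: 7.12
tcp_pos: [0.4855, 0.3434, 0.18]
tool_rot: [0.996, 0.089, 0.004, -0.001]
force: [-0.0, -0.1, 0.8]
finger_gap: 0.453
gripper_force: 0.0
```

Run:
```python
from h import *
w=snap('wrist','w3');
plan([(.42,.10,.22,50),(.42,-.14,.20,97),(.4465,-.0716,.12,97),(.4465,-.0716,.009,97)])
```

```text
now [0.484  0.3427 0.1778] 10.2 t 7.2 gap 0.45 F [-1.   0.5  0.4] lean [ 0.003  0.001 -1.   ]
[-106  227  -42] turn -40 
[-184  154   20] turn -47 
[65 35 80] turn 0 
[  0   0 111] turn 0
```

View pics/w3.png

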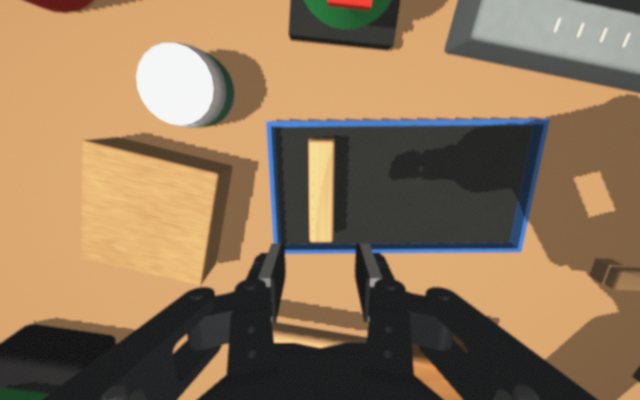

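The pull lies flat in the far slot, pixels (308–335, 139–242). Next is pull D near the shield; I'll cross-check its place from w2, bar ends (453,183) and (545,189).

Run:
```python
from h import *
w=load('w2'); e=[onz(w,453,183,.032),onz(w,545,189,.032)]; print(np.round(e,3),np.mean(e,0).round(4)); print(proj(w,(.4465,-.0716,.032)))
w=load('w3'); C=np.array([onz(w,*c,.02) for c in [(268,123),(548,121),(522,250),(274,250)]]); print(C.round(3),C.mean(0))
P=[onz(w,*c,.037) for c in [(308,140),(333,139),(333,242),(309,242)]]; print(np.mean(P,0))
```

```text
[[ 0.449  0.005  0.032]
 [ 0.462 -0.116  0.032]] [ 0.4556 -0.0555  0.032 ]
(np.float64(508.39266788871515), np.float64(194.64757172073215))
[[0.543 0.408 0.02 ]
 [0.595 0.126 0.02 ]
 [0.453 0.098 0.02 ]
 [0.402 0.383 0.02 ]] [0.49836617 0.25370794 0.02      ]
[0.48341212 0.34219406 0.037     ]
```

Emit:
move_arm --commands "-26 57 -42 0 0 -8 -0.1;-53 113 -42 0 0 -16 -0.1;-80 170 -42 0 0 -24 -0.1;-106 227 -42 0 0 -32 -0.1;-106 227 -42 0 0 -40 -0.1"

```text
t: 7.8
tcp_pos: [0.4165, 0.0973, 0.2167]
tool_rot: [0.906, 0.424, -0.003, -0.001]
force: [0.5, 0.2, 0.9]
finger_gap: 0.449
gripper_force: 0.0
```

Emit:
move_arm --commands "-46 38 10 0 0 -10 0.2;-92 77 20 0 0 -20 0.2;-138 115 20 0 0 -30 0.2;-184 154 20 0 0 -40 0.2;-184 154 20 0 0 -47 0.2"

```text
t: 8.43
tcp_pos: [0.419, -0.1417, 0.1967]
tool_rot: [0.665, 0.747, -0.0, -0.001]
force: [0.2, 0.8, -0.1]
finger_gap: 0.598
gripper_force: 0.0
```

Run:
```python
from h import *
w=snap('wrist','w4');plan([(.4465,-.0716,.10,97),(.4465,-.0716,.009,97)])
print(proj(w,(.4465,-.0716,.032)))
b=snap('top','t1'); pulls(b)
```

```text
now [ 0.4201 -0.1451  0.1969] 96.9 t 8.5 gap 0.6 F [ 1.3 -3.2  0.3] lean [-0.001 -0.002 -1.   ]
[70 35 97] turn 0 
[ 0  0 91] turn 0 
(np.float64(354.7816225616765), np.float64(123.5559012044633))
[379.8 167.2] 107 [ 0.6284 -0.3349] 90.9 [ 18. 104.]
```

View pics/w4.png

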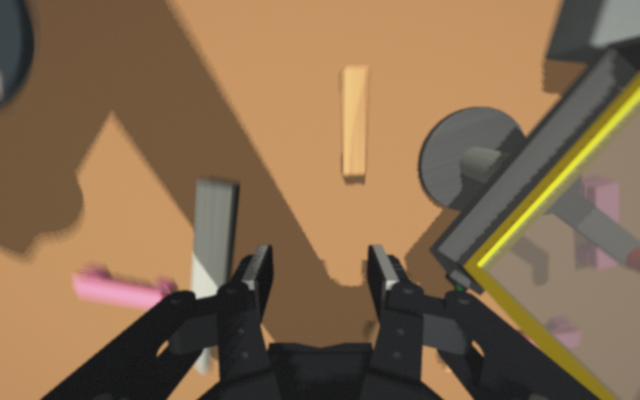

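Pull D is centred at (355,121), within 3 px of prediction.

Emit:
move_arm --commands "30 16 20 0 0 1 0.2;60 32 50 0 0 1 0.2;72 36 80 0 0 1 0.2;72 36 97 0 0 1 0.2;72 36 97 0 0 1 0.2"

```text
t: 9.15
tcp_pos: [0.4455, -0.0624, 0.0994]
tool_rot: [0.673, 0.74, -0.001, -0.003]
force: [0.5, 0.4, -0.5]
finger_gap: 0.602
gripper_force: 0.0
```

Run:
```python
from h import *
w=snap('wrist','w5');plan([(.4465,-.069,.009,96),])
```

```text
now [ 0.4464 -0.0631  0.1003] 95.4 t 9.2 gap 0.6 F [-0.2 -0.3  0.2] lean [-0.003  0.002 -1.   ]
[-6  0 91] turn -1
```

Emit:
move_arm --commands "-6 0 30 0 0 0 0.2;-6 0 60 0 0 0 0.2;-6 0 85 0 0 0 0.2;-6 0 91 0 0 0 0.2;-6 0 91 0 0 0 0.2"

```text
t: 9.82
tcp_pos: [0.4483, -0.0703, 0.0106]
tool_rot: [0.673, 0.739, 0.0, 0.0]
force: [-0.0, -0.2, -0.3]
finger_gap: 0.6
gripper_force: 0.0
```

Emit:
move_arm --commands "0 0 0 0 0 0 -1;0 0 0 0 0 0 -1;0 0 0 0 0 0 -1;0 0 0 0 0 0 -1;0 0 -20 0 0 0 -1" --grip_force 50

```text
t: 10.45
tcp_pos: [0.4478, -0.0701, 0.0303]
tool_rot: [0.673, 0.74, -0.0, -0.001]
force: [-0.0, 0.1, -0.8]
finger_gap: 0.289
gripper_force: 49.2
```

Run:
```python
from h import *
C=np.array([.499,.252]);u=np.array([-.182,.983]);p=C+.03*u+np.array([.003,0]);print(p)
plan([(.43,.08,.20,55),(*p,.12,10.5),(*p,.016,10.5)])
```

```text
[0.49654 0.28149]
now [ 0.4478 -0.0701  0.0303] 95.4 t 10.4 gap 0.29 F [-0.   0.1 -0.8] lean [-0.001  0.001 -1.   ]
[ 151   -4 -170] turn 40 
[203 -61  80] turn 44 
[  0   0 104] turn 0
```

Emit:
move_arm --commands "0 0 -50 0 0 0 -1;30 -1 -100 0 0 10 -1;70 -2 -150 0 0 20 -1;110 -3 -170 0 0 30 -1;151 -4 -170 0 0 40 -1"

```text
t: 11.08
tcp_pos: [0.4309, 0.0809, 0.2028]
tool_rot: [0.887, 0.462, 0.003, 0.002]
force: [0.4, 0.2, -1.3]
finger_gap: 0.29
gripper_force: 49.2
```

Emit:
move_arm --commands "50 -15 0 0 0 10 -1;100 -30 10 0 0 20 -1;150 -45 30 0 0 30 -1;203 -61 60 0 0 39 -1;203 -61 80 0 0 44 -1"

```text
t: 11.7
tcp_pos: [0.4958, 0.285, 0.1195]
tool_rot: [0.995, 0.1, 0.001, -0.001]
force: [-0.5, -1.2, -1.4]
finger_gap: 0.291
gripper_force: 54.3
```

Emit:
move_arm --commands "0 0 0 0 0 0 -1;0 0 0 0 0 0 -1;0 0 20 0 0 0 -1;0 0 40 0 0 0 -1;0 0 40 0 0 0 -1"

```text
t: 12.32
tcp_pos: [0.4947, 0.2804, 0.0804]
tool_rot: [0.995, 0.099, -0.001, 0.0]
force: [-0.8, -0.4, -0.7]
finger_gap: 0.291
gripper_force: 54.3
```

Run:
```python
from h import *
plan([(.4965,.2815,.016,10.5)])
```

```text
now [0.4947 0.2804 0.0804] 11.4 t 12.3 gap 0.29 F [-0.8 -0.4 -0.7] lean [-0.001 -0.    -1.   ]
[ 2 -1 64] turn 1
```

Emit:
move_arm --commands "2 -1 25 0 0 1 -1;2 -1 45 0 0 1 -1;2 -1 58 0 0 1 -1;2 -1 64 0 0 1 -1;2 -1 64 0 0 1 -1"

```text
t: 12.95
tcp_pos: [0.4974, 0.2829, 0.0169]
tool_rot: [0.996, 0.091, 0.001, -0.0]
force: [0.1, -0.4, -1.6]
finger_gap: 0.287
gripper_force: 54.3
```

Emit:
move_arm --commands "0 0 0 0 0 0 -0.1;0 0 0 0 0 0 -0.1;0 0 0 0 0 0 -0.1;0 0 0 0 0 0 -0.1;0 0 -30 0 0 0 -0.1"

```text
t: 13.58
tcp_pos: [0.4951, 0.2822, 0.0446]
tool_rot: [0.996, 0.091, -0.003, 0.001]
force: [1.2, -0.1, 0.1]
finger_gap: 0.449
gripper_force: 0.0
```

Run:
```python
from h import *
plan([(.41,.06,.25,45),(.42,-.20,.24,80),(.47,-.31,.20,84)])
```

```text
now [0.4951 0.2822 0.0446] 10.4 t 13.6 gap 0.45 F [ 1.2 -0.1  0.1] lean [-0.005 -0.002 -1.   ]
[-124  203 -205] turn -35 TOO FAR
[-177  191   10] turn -35 
[-100   68   40] turn -4
```

Emit:
move_arm --commands "0 0 -60 0 0 0 -0.1;-30 50 -100 0 0 -8 -0.1;-60 100 -140 0 0 -17 -0.1;-90 150 -175 0 0 -26 -0.1;-118 195 -195 0 0 -35 -0.1"

```text
t: 14.2
tcp_pos: [0.4215, 0.0829, 0.2358]
tool_rot: [0.922, 0.387, 0.001, 0.001]
force: [0.4, -1.2, 0.7]
finger_gap: 0.453
gripper_force: 0.0
```

Emit:
move_arm --commands "-40 45 0 0 0 -8 0.3;-85 95 0 0 0 -17 0.3;-130 145 0 0 0 -26 0.3;-183 199 0 0 0 -35 0.3;-183 199 0 0 0 -35 0.3"

```text
t: 14.82
tcp_pos: [0.4339, -0.1884, 0.2345]
tool_rot: [0.765, 0.644, 0.0, 0.0]
force: [0.3, -0.4, -0.5]
finger_gap: 0.651
gripper_force: 0.0
```

Emit:
move_arm --commands "-30 20 10 0 0 -2 0.4;-60 40 20 0 0 -4 0.4;-100 68 40 0 0 -4 0.4;-100 68 40 0 0 -4 0.4;-100 68 40 0 0 -4 0.4"

```text
t: 15.45
tcp_pos: [0.4833, -0.2952, 0.1939]
tool_rot: [0.742, 0.67, 0.0, -0.001]
force: [0.3, -0.1, 0.5]
finger_gap: 0.701
gripper_force: 0.0
```

Run:
```python
from h import *
w=snap('wrist','w6');plan([])
for p in [(.6277,-.3312),(.5243,-.3045)]: print(np.round(proj(w,(*p,.032))))
b=snap('top','t2'); pulls(b); pulls(b,(195,285),170,.037,(185,245))
```

```text
now [ 0.4833 -0.2948  0.1943] 84.2 t 15.5 gap 0.7 F [0.8 0.2 0.3] lean [-0.001  0.001 -1.   ]
[452. 204.]
[358. 191.]
[228.7 214.2] 116 [0.4988 0.2783] 12.6 [ 18. 104.]
[213.8 219.7] 118 [0.4834 0.3371] 10.5 [ 18. 106.]
```

View pics/w6.png

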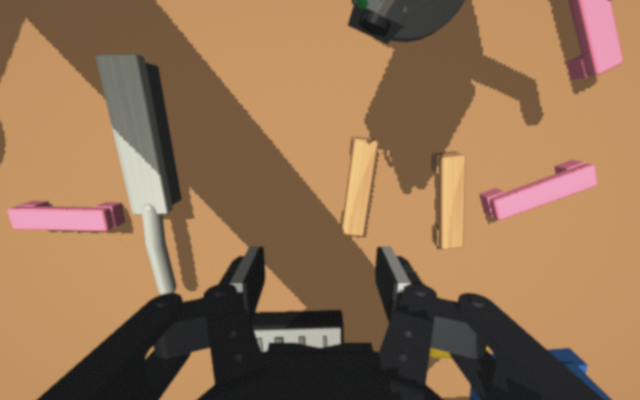

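B is centred at (360,187) and C at (451,200), unmoved. The two placed pulls show inside the tray in the top view. Picking B.

Run:
```python
from h import *
plan([(.526,-.302,.09,78),(.526,-.302,.009,78)])
```

```text
now [ 0.4834 -0.2947  0.1946] 84.2 t 15.6 gap 0.7 F [-0.4  0.8  0.2] lean [-0.     0.001 -1.   ]
[ -3  43 105] turn 6 
[ 0  0 81] turn 0
```

Emit:
move_arm --commands "-3 20 30 0 0 3 0.4;-3 43 60 0 0 6 0.4;-3 43 90 0 0 6 0.4;-3 43 105 0 0 6 0.4;-3 43 105 0 0 6 0.4"

```text
t: 16.18
tcp_pos: [0.5257, -0.3022, 0.089]
tool_rot: [0.776, 0.631, -0.0, -0.001]
force: [-0.0, -0.4, 0.1]
finger_gap: 0.703
gripper_force: 0.0
```

Emit:
move_arm --commands "0 0 30 0 0 0 0.4;0 0 60 0 0 0 0.4;0 0 78 0 0 0 0.4;0 0 81 0 0 0 0.4;0 0 81 0 0 0 0.4"

```text
t: 16.8
tcp_pos: [0.527, -0.3038, 0.0092]
tool_rot: [0.776, 0.631, 0.0, 0.001]
force: [0.9, 0.4, 0.4]
finger_gap: 0.697
gripper_force: 0.0
```

Emit:
move_arm --commands "0 0 0 0 0 0 -1;0 0 0 0 0 0 -1;0 0 0 0 0 0 -1;0 0 0 0 0 0 -1;0 0 -20 0 0 0 -1"

```text
t: 17.42
tcp_pos: [0.5253, -0.3024, 0.0277]
tool_rot: [0.776, 0.631, -0.0, -0.002]
force: [-0.3, -0.5, -0.6]
finger_gap: 0.294
gripper_force: 49.5
```

Run:
```python
from h import *
C=np.array([.499,.252]);u=np.array([-.182,.983]);p=C-.036*u+np.array([.003,0]);print(p)
plan([(.40,-.20,.22,78),(.41,.0,.22,48),(*p,.12,10.5)])
```

```text
[0.508552 0.216612]
now [ 0.5253 -0.3024  0.0277] 78.2 t 17.4 gap 0.29 F [-0.3 -0.5 -0.6] lean [-0.003  0.002 -1.   ]
[  75 -144 -192] turn 0 
[198 -32   0] turn 30 
[227 -72 100] turn 38
```

Emit:
move_arm --commands "0 -10 -60 0 0 0 -1;15 -45 -100 0 0 0 -1;35 -80 -145 0 0 0 -1;55 -115 -185 0 0 0 -1;75 -144 -192 0 0 0 -1"

```text
t: 18.05
tcp_pos: [0.4007, -0.2003, 0.2237]
tool_rot: [0.776, 0.631, 0.001, 0.003]
force: [-0.2, 0.4, -1.1]
finger_gap: 0.295
gripper_force: 49.5
```

Emit:
move_arm --commands "40 -6 0 0 0 5 -1;85 -12 0 0 0 12 -1;130 -20 0 0 0 20 -1;170 -28 0 0 0 28 -1;198 -32 0 0 0 30 -1"

```text
t: 18.68
tcp_pos: [0.4091, 0.0018, 0.2211]
tool_rot: [0.913, 0.408, 0.0, -0.0]
force: [-0.6, 0.1, 0.2]
finger_gap: 0.291
gripper_force: 49.5
```

Emit:
move_arm --commands "50 -16 0 0 0 8 -1;100 -32 10 0 0 17 -1;150 -48 30 0 0 26 -1;195 -62 60 0 0 34 -1;227 -72 100 0 0 38 -1"

```text
t: 19.3
tcp_pos: [0.5093, 0.2195, 0.1211]
tool_rot: [0.996, 0.088, 0.002, -0.0]
force: [0.5, -0.2, -1.0]
finger_gap: 0.294
gripper_force: 49.5
```

Emit:
move_arm --commands "0 0 0 0 0 0 -1;0 0 0 0 0 0 -1;0 0 20 0 0 0 -1;0 0 40 0 0 0 -1;0 0 40 0 0 0 -1"

```text
t: 19.92
tcp_pos: [0.5072, 0.2159, 0.0813]
tool_rot: [0.996, 0.088, -0.0, 0.0]
force: [0.3, -0.7, -0.9]
finger_gap: 0.29
gripper_force: 49.5
```

Run:
```python
from h import *
plan([(.5085,.2166,.016,10.5)])
```

```text
now [0.5072 0.2159 0.0813] 10.1 t 19.9 gap 0.29 F [ 0.3 -0.7 -0.9] lean [-0.001 -0.    -1.   ]
[ 1  0 65] turn 0
```

Emit:
move_arm --commands "1 0 25 0 0 0 -1;1 0 45 0 0 0 -1;1 0 58 0 0 0 -1;1 0 65 0 0 0 -1;1 0 65 0 0 0 -1"

```text
t: 20.55
tcp_pos: [0.5088, 0.2172, 0.0157]
tool_rot: [0.996, 0.089, 0.0, -0.0]
force: [-0.4, 0.6, -1.0]
finger_gap: 0.295
gripper_force: 49.5
```

Emit:
move_arm --commands "0 0 0 0 0 0 -0.1;0 0 0 0 0 0 -0.1;0 0 0 0 0 0 -0.1;0 0 0 0 0 0 -0.1;0 0 -30 0 0 0 -0.1"

```text
t: 21.18
tcp_pos: [0.5069, 0.2169, 0.0439]
tool_rot: [0.996, 0.089, -0.003, 0.0]
force: [0.4, 1.3, 0.7]
finger_gap: 0.452
gripper_force: 0.0
```

Run:
```python
from h import *
plan([(.41,.04,.22,45),(.42,-.20,.24,80),(.57,-.32,.20,90)])
```

```text
now [0.5069 0.2169 0.0439] 10.2 t 21.2 gap 0.45 F [0.4 1.3 0.7] lean [-0.005 -0.001 -1.   ]
[-127  157 -176] turn -35 
[-163  177  -20] turn -35 
[-92 169  40] turn -10
```

Emit:
move_arm --commands "0 0 -60 0 0 0 -0.1;-30 40 -100 0 0 -8 -0.1;-60 80 -140 0 0 -17 -0.1;-95 120 -170 0 0 -26 -0.1;-127 157 -176 0 0 -35 -0.1"

```text
t: 21.8
tcp_pos: [0.4117, 0.0389, 0.2234]
tool_rot: [0.922, 0.387, 0.002, 0.002]
force: [1.0, -1.3, -0.5]
finger_gap: 0.449
gripper_force: 0.0
```

Emit:
move_arm --commands "-40 43 -10 0 0 -8 0.4;-80 87 -20 0 0 -17 0.4;-120 132 -20 0 0 -26 0.4;-163 177 -20 0 0 -35 0.4;-163 177 -20 0 0 -35 0.4"

```text
t: 22.42
tcp_pos: [0.4227, -0.2042, 0.2416]
tool_rot: [0.766, 0.642, -0.0, 0.001]
force: [0.6, 0.3, 0.1]
finger_gap: 0.698
gripper_force: 0.0
```

Emit:
move_arm --commands "-30 50 10 0 0 -4 0.4;-60 100 20 0 0 -8 0.4;-92 150 40 0 0 -10 0.4;-92 169 40 0 0 -10 0.4;-92 169 40 0 0 -10 0.4"

```text
t: 23.05
tcp_pos: [0.5736, -0.3184, 0.2002]
tool_rot: [0.706, 0.709, 0.0, -0.001]
force: [-0.4, -0.1, 0.1]
finger_gap: 0.698
gripper_force: 0.0
```

Run:
```python
from h import *
w=snap('wrist','w7');plan([(.629,-.331,.09,91),(.629,-.331,.009,91)])
print(np.round(proj(w,(.629,-.331,.032))))
b=snap('top','t3'); pulls(b,(195,285),170,.037,(185,245))
h=cv2.cvtColor(w['image'],cv2.COLOR_RGB2HSV); m=((h[...,2]>180)&(h[...,0]>8)&(h[...,0]<25)).astype(np.uint8)
m=cv2.morphologyEx(m,cv2.MORPH_OPEN,np.ones((5,5)))
n,l,st,c=cv2.connectedComponentsWithStats(m)
for i in range(1,n):
    if 300<st[i,4]<8000: print(c[i].round(),st[i])
```

```text
now [ 0.5726 -0.318   0.2007] 90.3 t 23.1 gap 0.7 F [-1.7  0.5  0.9] lean [-0.002  0.002 -1.   ]
[-13  56 111] turn -1 
[ 0  0 81] turn 0 
[369. 196.]
[245.4 210. ] 115 [0.5087 0.2125] 10.7 [ 17. 105.]
[228.7 214.2] 117 [0.4989 0.2783] 12.6 [ 18. 104.]
[213.7 219.5] 118 [0.4841 0.3373] 10.0 [ 17. 104.]
[ 14. 106.] [   0   21   40  140 3473]
[187. 379.] [ 163  358   48   42 1050]
```

View pics/w7.png

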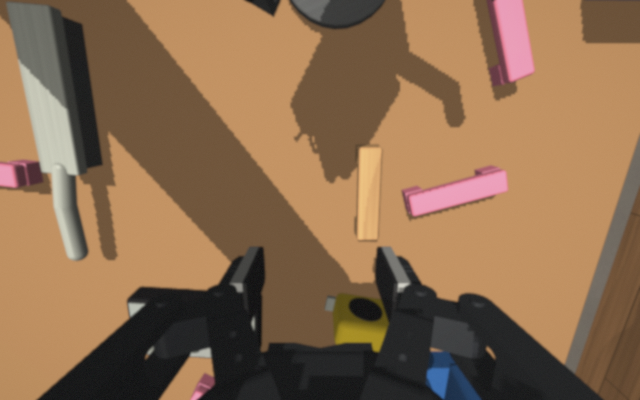

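C is at (369,193), unmoved. A pink look-alike's left end is close by at (405,200), so I'll grasp 15 mm further towards +y with a narrower opening.

Run:
```python
from h import *
plan([(.629,-.314,.09,91),(.629,-.314,.009,91)])
```

```text
now [ 0.5721 -0.3178  0.2011] 90.2 t 23.1 gap 0.7 F [-0.5  0.5  0.1] lean [-0.002  0.001 -1.   ]
[  4  57 111] turn -1 
[ 0  0 81] turn 0
```

Emit:
move_arm --commands "4 25 30 0 0 -1 0;4 50 60 0 0 -1 0;4 57 90 0 0 -1 0;4 57 111 0 0 -1 0;4 57 111 0 0 -1 0"

```text
t: 23.78
tcp_pos: [0.6279, -0.3139, 0.0888]
tool_rot: [0.7, 0.714, -0.0, -0.002]
force: [-0.2, 0.0, 0.7]
finger_gap: 0.497
gripper_force: 0.0
```

Emit:
move_arm --commands "0 0 0 0 0 0 0;0 0 30 0 0 0 0;0 0 60 0 0 0 0;0 0 81 0 0 0 0;0 0 81 0 0 0 0"

```text
t: 24.4
tcp_pos: [0.6292, -0.3149, 0.0084]
tool_rot: [0.7, 0.714, -0.0, -0.001]
force: [-0.5, 0.7, -0.2]
finger_gap: 0.499
gripper_force: 0.0
```

Emit:
move_arm --commands "0 0 0 0 0 0 -1;0 0 0 0 0 0 -1;0 0 0 0 0 0 -1;0 0 0 0 0 0 -1;0 0 -20 0 0 0 -1"

```text
t: 25.02
tcp_pos: [0.6286, -0.3142, 0.0282]
tool_rot: [0.7, 0.715, -0.0, -0.002]
force: [0.1, -0.0, -1.1]
finger_gap: 0.297
gripper_force: 49.7
```

Run:
```python
from h import *
C=np.array([.499,.252]);u=np.array([-.182,.983]);v=np.array([.983,.182]);p=C-.100*u+.018*v+np.array([.003,0]);print(p)
plan([(.45,-.27,.22,80),(.41,-.05,.22,55),(.43,.05,.22,45),(*p,.12,10.5)])
```

```text
[0.537894 0.156976]
now [ 0.6286 -0.3142  0.0282] 91.2 t 25.0 gap 0.3 F [ 0.1 -0.  -1.1] lean [-0.004  0.003 -1.   ]
[  48 -178 -192] turn 11 
[210 -78   0] turn 25 
[ 93 -41   0] turn 10 
[152   1 100] turn 34
```

Emit:
move_arm --commands "0 -10 -60 0 0 0 -1;12 -50 -105 0 0 2 -1;24 -95 -150 0 0 5 -1;36 -140 -185 0 0 8 -1;48 -178 -192 0 0 11 -1"

```text
t: 25.65
tcp_pos: [0.4504, -0.2714, 0.2249]
tool_rot: [0.765, 0.643, 0.0, 0.003]
force: [0.1, -0.3, -0.2]
finger_gap: 0.297
gripper_force: 49.6
```

Emit:
move_arm --commands "40 -15 0 0 0 5 -1;85 -32 0 0 0 10 -1;130 -48 0 0 0 15 -1;175 -64 0 0 0 20 -1;210 -78 0 0 0 25 -1"

```text
t: 26.28
tcp_pos: [0.409, -0.049, 0.2221]
tool_rot: [0.887, 0.462, 0.0, 0.0]
force: [0.4, 0.5, -0.1]
finger_gap: 0.289
gripper_force: 49.6
```

Emit:
move_arm --commands "30 -13 0 0 0 3 -1;60 -26 0 0 0 6 -1;93 -41 0 0 0 10 -1;93 -41 0 0 0 10 -1;93 -41 0 0 0 10 -1"

```text
t: 26.9
tcp_pos: [0.4291, 0.0487, 0.2217]
tool_rot: [0.923, 0.385, 0.0, 0.0]
force: [1.3, -0.7, 0.3]
finger_gap: 0.289
gripper_force: 49.6
```

Emit:
move_arm --commands "30 0 0 0 0 7 -1;65 0 10 0 0 14 -1;100 0 40 0 0 22 -1;130 1 70 0 0 29 -1;152 1 100 0 0 34 -1"

```text
t: 27.52
tcp_pos: [0.5386, 0.1554, 0.1206]
tool_rot: [0.995, 0.096, 0.001, 0.0]
force: [0.2, -0.2, -0.3]
finger_gap: 0.291
gripper_force: 49.6
```

Emit:
move_arm --commands "0 0 0 0 0 0 -1;0 0 0 0 0 0 -1;0 0 20 0 0 0 -1;0 0 40 0 0 0 -1;0 0 40 0 0 0 -1"

```text
t: 28.15
tcp_pos: [0.5363, 0.1551, 0.0818]
tool_rot: [0.995, 0.097, -0.001, 0.0]
force: [0.6, -0.1, -0.1]
finger_gap: 0.29
gripper_force: 49.7
```

Run:
```python
from h import *
plan([(.538,.157,.016,10.5)])
```

```text
now [0.5363 0.1551 0.0818] 11.2 t 28.1 gap 0.29 F [ 0.6 -0.1 -0.1] lean [-0.001 -0.    -1.   ]
[ 2 -2 66] turn 1
```

Emit:
move_arm --commands "2 -4 25 0 0 1 -1;2 -4 45 0 0 1 -1;2 -4 58 0 0 1 -1;2 -4 66 0 0 1 -1;2 -4 66 0 0 1 -1"

```text
t: 28.78
tcp_pos: [0.5388, 0.1604, 0.016]
tool_rot: [0.996, 0.089, 0.001, -0.0]
force: [0.2, 0.1, 0.3]
finger_gap: 0.29
gripper_force: 49.9
```

Emit:
move_arm --commands "0 0 0 0 0 0 -0.2;0 0 0 0 0 0 -0.2;0 0 0 0 0 0 -0.2;0 0 0 0 0 0 -0.2;0 0 -30 0 0 0 -0.2"

```text
t: 29.4
tcp_pos: [0.5365, 0.1602, 0.0438]
tool_rot: [0.996, 0.089, -0.003, 0.0]
force: [-0.6, -0.0, 0.6]
finger_gap: 0.401
gripper_force: 0.0
```

Emit:
move_arm --commands "0 0 -50 0 0 0 -0.2;0 0 -100 0 0 0 -0.2;0 0 -150 0 0 0 -0.2;-40 -20 -200 0 0 0 -0.2;-40 -20 -200 0 0 0 -0.2"

```text
t: 30.02
tcp_pos: [0.4946, 0.1738, 0.2487]
tool_rot: [0.996, 0.09, 0.003, -0.0]
force: [0.8, -0.2, -0.8]
finger_gap: 0.402
gripper_force: 0.0
```

Run:
```python
from h import *
w=snap('wrist','w8'); b=snap('top','t4'); pulls(b,(195,285),170,.037,(185,245)); snap('scene','s4')
plan([(.66,.10,.25,40),(.715,-.10,.25,62),(.696,-.156,.22,62)]); print(telemetry.sense()['q'].round(3))
```

```text
[261.1 208.1] 81 [0.5098 0.1511] 11.5 [17. 77.]
now [0.4953 0.1729 0.2449] 10.2 t 30.2 gap 0.4 F [ 0.2  0.4 -0.4] lean [-0. -0. -1.]
[149 101  -5] turn -30 
[-86 189   0] turn -22 
[-58  10  30] turn 0 
[ 0.123  0.376  1.667 -0.     1.099  1.515]
```

View pics/w8.png

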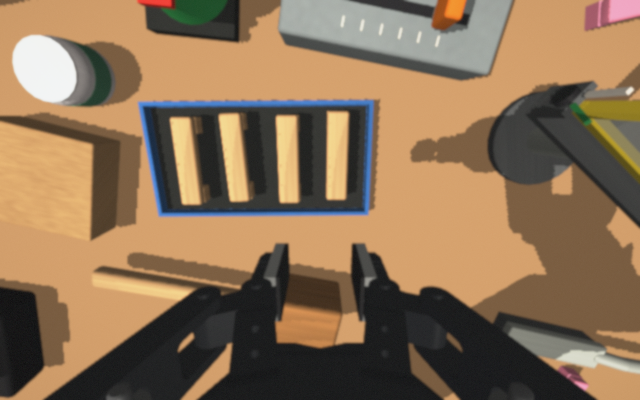

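All four pulls lie flat in the tray at columns 186, 235, 288 and 337, and the views show no fifth. Now the knob.

Emit:
move_arm --commands "35 25 -5 0 0 -7 -0.2;70 50 -5 0 0 -14 -0.2;110 75 -5 0 0 -22 -0.2;149 101 -5 0 0 -30 -0.2;149 101 -5 0 0 -30 -0.2"

```text
t: 30.8
tcp_pos: [0.6629, 0.0973, 0.2469]
tool_rot: [0.94, 0.342, -0.001, 0.0]
force: [-0.6, -0.0, -0.5]
finger_gap: 0.401
gripper_force: 0.0
```

Emit:
move_arm --commands "-20 45 0 0 0 -5 0;-42 93 0 0 0 -11 0;-64 140 0 0 0 -17 0;-86 189 0 0 0 -22 0;-86 189 0 0 0 -22 0"

```text
t: 31.42
tcp_pos: [0.716, -0.1045, 0.2475]
tool_rot: [0.858, 0.514, -0.001, -0.001]
force: [0.1, 1.1, 0.4]
finger_gap: 0.502
gripper_force: 0.0
```

Run:
```python
from h import *
w=snap('wrist','w9'); plan([(.694,-.156,.20,62),(.694,-.156,.130,62)]); print(telemetry.sense()['q'].round(3))
print(proj(w,(.694,-.156,.166)),proj(w,(.588,-.0996,.15)))
im=w['image'].astype(int); m=((im[...,0]>120)&(im[...,1]<70)&(im[...,2]<70)).astype(np.uint8)
n,l,st,c=cv2.connectedComponentsWithStats(m)
for i in range(1,n):
    if st[i,4]>40: print(c[i].round(1),st[i])
```

```text
now [ 0.7154 -0.1018  0.2477] 61.9 t 31.5 gap 0.5 F [-0.4  0.6  0. ] lean [-0.004  0.001 -1.   ]
[-58   7  48] turn 0 
[ 0  0 70] turn 0 
[-0.296  0.654  1.136  0.     1.356  0.194]
(np.float64(326.1910824398222), np.float64(268.5631339219249)) (np.float64(198.59511742516486), np.float64(260.14392337771415))
[402.6  19.5] [ 364    0   98   44 1091]
[323.7 255.5] [314 234  23  40 626]
```

View pics/w9.png

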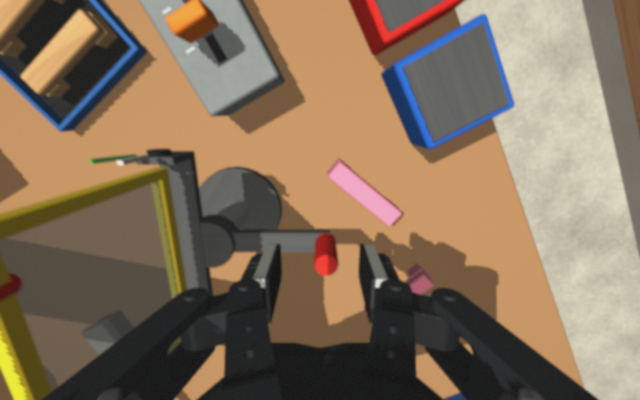

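The knob top is at (325,265), as predicted, so I'll go down on it.

Emit:
move_arm --commands "-30 4 10 0 0 0 0;-58 7 25 0 0 0 0;-58 7 48 0 0 0 0;-58 7 48 0 0 0 0;-58 7 48 0 0 0 0"

```text
t: 32.1
tcp_pos: [0.6956, -0.1531, 0.2025]
tool_rot: [0.856, 0.517, 0.0, -0.0]
force: [0.8, -0.8, -0.1]
finger_gap: 0.5
gripper_force: 0.0
```

Emit:
move_arm --commands "0 0 30 0 0 0 0;0 0 60 0 0 0 0;0 0 70 0 0 0 0;0 0 70 0 0 0 0;0 0 70 0 0 0 -1" --grip_force 30

```text
t: 32.72
tcp_pos: [0.6966, -0.1547, 0.1341]
tool_rot: [0.856, 0.517, 0.001, 0.001]
force: [-0.7, 0.2, -0.1]
finger_gap: 0.302
gripper_force: 0.0
```

Emit:
move_arm --commands "0 0 0 0 0 0 -1;0 0 0 0 0 0 -1;0 0 0 0 0 0 -1;0 0 0 0 0 0 -1;0 0 0 0 0 0 -1"

```text
t: 33.35
tcp_pos: [0.6961, -0.1544, 0.1343]
tool_rot: [0.856, 0.517, 0.001, 0.001]
force: [-1.1, 2.2, 6.0]
finger_gap: 0.25
gripper_force: 30.6
```

Run:
```python
from h import *
s=telemetry.sense(); p=s['tcp_pos']; A=np.array([.588,-.0996]); d=p[:2]-A; th=np.degrees(np.arctan2(d[1],d[0])); r=np.linalg.norm(d); print(th,r)
a0=62
plan([(*(A+r*np.array([np.cos(np.radians(th-k)),np.sin(np.radians(th-k))])),p[2],61.9-k) for k in (6,12,18,24,30,36,42,48)])
```

```text
-26.876558651490353 0.12119041473023506
now [ 0.6961 -0.1544  0.1343] 62.2 t 33.4 gap 0.25 F [-1.1  2.2  6. ] lean [ 0.002 -0.    -1.   ]
[-13   0   0] turn 6 
[-13   0   0] turn 6 
[-13   0   0] turn 6 
[-13   0   0] turn 6 
[-13   0   0] turn 6 
[-13   0   0] turn 6 
[-13   0   0] turn 6 
[-13   0   0] turn 6
```

Emit:
move_arm --commands "-10 0 -3 0 0 5 -1;-21 -2 -3 0 0 10 -1;-31 -4 -3 0 0 15 -1;-41 -7 -3 0 0 20 -1;-50 -11 -3 0 0 24 -1"

```text
t: 33.98
tcp_pos: [0.6628, -0.193, 0.1344]
tool_rot: [0.945, 0.326, 0.001, -0.0]
force: [3.2, 2.9, -4.2]
finger_gap: 0.247
gripper_force: 30.6
```

Run:
```python
from h import *
plan([]);p=telemetry.sense()['tcp_pos']; A=np.array([.588,-.0996]); d=p[:2]-A; print(np.degrees(np.arctan2(d[1],d[0])),np.linalg.norm(d))
```

```text
now [ 0.6628 -0.193   0.1344] 38.0 t 34.0 gap 0.25 F [ 3.2  2.9 -4.2] lean [ 0.002  0.002 -1.   ]
-51.29271652157839 0.11963776209135718
```

Emit:
move_arm --commands "-10 0 0 0 0 5 -1;-21 -2 0 0 0 10 -1;-31 -4 0 0 0 15 -1;-41 -7 0 0 0 20 -1;-51 -11 0 0 0 25 -1"

```text
t: 34.6
tcp_pos: [0.6156, -0.2146, 0.1344]
tool_rot: [0.994, 0.113, 0.001, -0.002]
force: [2.7, 6.8, -4.0]
finger_gap: 0.246
gripper_force: 30.8
```

Emit:
move_arm --commands "0 0 0 0 0 0 -1;0 0 0 0 0 0 -1;0 0 0 0 0 0 -1;0 0 0 0 0 0 -1;0 0 0 0 0 0 -1"

```text
t: 35.22
tcp_pos: [0.6147, -0.2147, 0.1343]
tool_rot: [0.993, 0.115, -0.001, -0.002]
force: [-1.1, 5.7, -3.5]
finger_gap: 0.247
gripper_force: 30.8
```

Run:
```python
from h import *
plan([]);p=telemetry.sense()['tcp_pos']; A=np.array([.588,-.0996]); d=p[:2]-A; print(np.degrees(np.arctan2(d[1],d[0])),np.linalg.norm(d))
```

```text
now [ 0.6147 -0.2147  0.1343] 13.2 t 35.2 gap 0.25 F [-1.1  5.7 -3.5] lean [-0.003  0.003 -1.   ]
-76.93185691717474 0.1181786586647021
```

Emit:
move_arm --commands "0 0 0 0 0 0 0;0 0 0 0 0 0 0;0 0 -30 0 0 0 0;0 0 -70 0 0 0 0;0 0 -110 0 0 0 0"

```text
t: 35.85
tcp_pos: [0.6158, -0.2173, 0.2471]
tool_rot: [0.993, 0.115, 0.0, 0.001]
force: [-0.4, -0.4, -0.3]
finger_gap: 0.499
gripper_force: 0.0
```

Run:
```python
from h import *
a=snap('scene','s5'); b=snap('top','t5'); plan([])
for p in [(.5835,-.0802,.315),(.588,-.0996,0),(.6174,-.2159,.166)]: print(np.round(proj(a,p)),np.round(proj(b,p)))
x=cv2.resize(a['image'][170:290,230:390,::-1],None,fx=2.8,fy=2.8,interpolation=cv2.INTER_CUBIC)
y=cv2.resize(b['image'][120:240,270:390,::-1],None,fx=2.8,fy=2.8,interpolation=cv2.INTER_CUBIC)
cv2.imwrite('pics/c5.png',np.hstack([x,y])); print(x.shape,y.shape)
```

```text
now [ 0.6189 -0.2188  0.2519] 13.2 t 36.0 gap 0.5 F [ 0.5 -0.3  0.1] lean [ 0.012 -0.007 -1.   ]
[317. 205.] [317. 163.]
[313. 263.] [323. 185.]
[280. 255.] [353. 163.]
(336, 448, 3) (336, 336, 3)
```

View pics/c5.png

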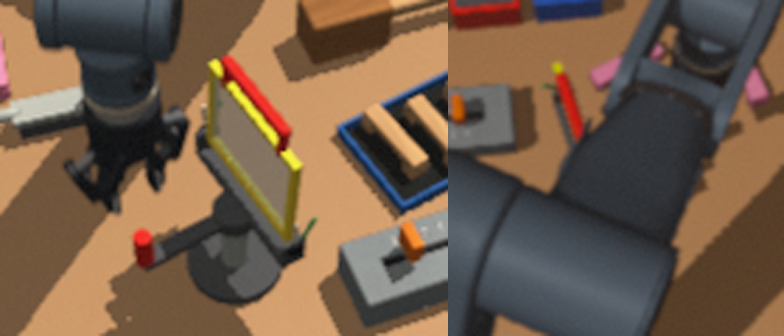

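In the left crop the shield now faces the tray. The handle ends are at (227,62) and (287,140), and the knob top is at (143,233). Computing the handle pose and facing.

Run:
```python
from h import *
a=load('s5'); S=lambda x,y:(230+x/2.8,170+y/2.8)
for z in (.31,.315,.323):
    e=[onz(a,*S(227,62),z),onz(a,*S(287,140),z)]; d=e[1]-e[0]; print(z,np.round(e,3),np.mean(e,0).round(4),np.degrees(np.arctan2(d[1],d[0])),np.linalg.norm(d))
k=onz(a,*S(143,233),.166); A=np.array([.588,-.0996]); d=k[:2]-A; print(k,np.degrees(np.arctan2(d[1],d[0])),np.linalg.norm(d))
d=np.array([.499,.252])-A; print(np.degrees(np.arctan2(d[1],d[0])))
```

```text
0.31 [[ 0.528 -0.079  0.31 ]
 [ 0.648 -0.057  0.31 ]] [ 0.5877 -0.0679  0.31  ] 10.407035997178712 0.1218791144827703
0.315 [[ 0.532 -0.08   0.315]
 [ 0.651 -0.058  0.315]] [ 0.5913 -0.0693  0.315 ] 10.40703599717873 0.12128215134655959
0.323 [[ 0.538 -0.082  0.323]
 [ 0.656 -0.061  0.323]] [ 0.5972 -0.0716  0.323 ] 10.40703599717873 0.1203270103286226
[ 0.61362745 -0.21171513  0.166     ] -77.1244465583486 0.11500681807462236
104.20482759414142
```

Run:
```python
from h import *
plan([(.60,-.22,.40,13),(.588,-.072,.40,13),(.588,-.072,.303,13)])
```

```text
now [ 0.6189 -0.2188  0.2519] 13.2 t 36.0 gap 0.5 F [ 0.5 -0.3  0.1] lean [ 0.012 -0.007 -1.   ]
[ -19   -3 -148] turn 0 
[  22 -147    0] turn 0 
[ 0  0 97] turn 0
```

Emit:
move_arm --commands "0 0 -40 0 0 0 0.2;-10 0 -80 0 0 0 0.2;-16 -3 -120 0 0 0 0.2;-16 -3 -150 0 0 0 0.2;-16 -3 -150 0 0 0 0.2"

```text
t: 36.58
tcp_pos: [0.6003, -0.2182, 0.3983]
tool_rot: [0.993, 0.115, 0.003, 0.002]
force: [0.0, 0.1, -0.7]
finger_gap: 0.599
gripper_force: 0.0
```

Emit:
move_arm --commands "5 -35 0 0 0 0 0.2;10 -75 0 0 0 0 0.2;16 -115 0 0 0 0 0.2;22 -147 0 0 0 0 0.2;22 -147 0 0 0 0 0.2"

```text
t: 37.2
tcp_pos: [0.5862, -0.0669, 0.3935]
tool_rot: [0.993, 0.117, -0.001, -0.001]
force: [-0.0, -0.6, -0.2]
finger_gap: 0.6
gripper_force: 0.0
```

Run:
```python
from h import *
w=snap('wrist','w10'); a=snap('scene','s6'); plan([(.588,-.072,.303,13)])
print(proj(w,(.588,-.072,.315)))
cv2.imwrite('pics/c6.png',np.hstack([w['image'][:,120:520,::-1],cv2.resize(a['image'][130:270,240:380,::-1],(400,400),interpolation=cv2.INTER_CUBIC)]))
```

```text
now [ 0.5867 -0.0693  0.3939] 13.2 t 37.3 gap 0.6 F [-0.1 -0.1  0.7] lean [-0.002 -0.    -1.   ]
[ 1  3 91] turn 0 
(np.float64(326.51585674458465), np.float64(209.27121764122103))
```

View pics/c6.png

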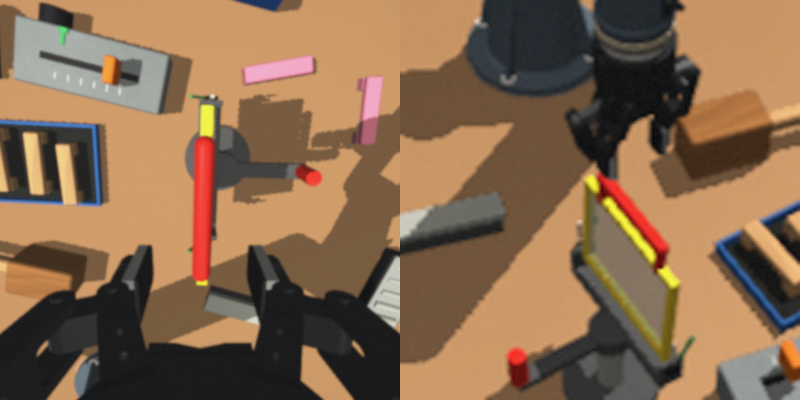

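The handle runs from (203,140) to (202,280) in the left half, centred between the fingers and square to them.

Emit:
move_arm --commands "0 0 25 0 0 0 0.2;0 0 50 0 0 0 0.2;0 0 75 0 0 0 0.2;0 0 91 0 0 0 0.2;0 0 91 0 0 0 0.2"

```text
t: 37.92
tcp_pos: [0.5864, -0.0697, 0.3027]
tool_rot: [0.993, 0.114, -0.002, -0.001]
force: [-1.0, 0.6, 0.2]
finger_gap: 0.6
gripper_force: 0.0
```

Emit:
move_arm --commands "0 0 0 0 0 0 -1;0 0 0 0 0 0 -1;0 0 0 0 0 0 -1;0 0 0 0 0 0 -1;0 0 0 0 0 0 -1" --grip_force 25

```text
t: 38.55
tcp_pos: [0.5877, -0.0691, 0.3056]
tool_rot: [0.993, 0.115, 0.001, 0.0]
force: [-0.1, 1.1, 6.1]
finger_gap: 0.174
gripper_force: 25.5
```

Run:
```python
from h import *
plan([]); p=telemetry.sense()['tcp_pos']; A=np.array([.588,-.0996]); f=np.array([np.cos(np.radians(103.1)),np.sin(np.radians(103.1))]); l=np.array([-f[1],f[0]])
d=p[:2]-A; x=d@f-.02; print('fwd of hinge',x,'lat',d@l,'tilt',np.arcsin(x/.165))
```

```text
now [ 0.5877 -0.0691  0.3056] 13.2 t 38.5 gap 0.17 F [-0.1  1.1  6.1] lean [ 0.002 -0.001 -1.   ]
fwd of hinge 0.009770696813908082 lat -0.0066127928196455295 tilt 0.059251006813666726
```

Emit:
move_arm --commands "0 -15 1 0 0 0 -1;0 -30 5 0 0 0 -1;0 -45 9 0 0 0 -1;0 -59 15 0 0 0 -1;0 -73 22 0 0 0 -1"

```text
t: 39.17
tcp_pos: [0.5706, 0.0026, 0.2819]
tool_rot: [0.993, 0.115, 0.001, 0.001]
force: [2.5, -1.2, 4.1]
finger_gap: 0.177
gripper_force: 25.9
```

Emit:
move_arm --commands "0 0 0 0 0 0 -1;0 0 0 0 0 0 -1;0 0 0 0 0 0 -1;0 0 0 0 0 0 -1;0 0 0 0 0 0 -1"

```text
t: 39.8
tcp_pos: [0.5699, 0.0023, 0.2822]
tool_rot: [0.993, 0.115, -0.001, -0.001]
force: [0.5, 5.3, -0.9]
finger_gap: 0.179
gripper_force: 25.5
```

Run:
```python
from h import *
plan([]); p=telemetry.sense()['tcp_pos']; A=np.array([.588,-.0996]); f=np.array([np.cos(np.radians(103.1)),np.sin(np.radians(103.1))])
d=p[:2]-A; x=d@f-.02; print('fwd of hinge',x,'tilt',np.arcsin(x/.165))
```

```text
now [0.5699 0.0023 0.2822] 13.2 t 39.8 gap 0.18 F [ 0.5  5.3 -0.9] lean [-0.001  0.001 -1.   ]
fwd of hinge 0.08334453655857184 tilt 0.5295191516084652
```

Emit:
move_arm --commands "0 0 0 0 0 0 0;0 0 0 0 0 0 0;0 0 0 0 0 0 0;0 0 -40 0 0 0 0;0 0 -90 0 0 0 0"

```text
t: 40.42
tcp_pos: [0.5695, 0.0018, 0.3721]
tool_rot: [0.993, 0.115, -0.002, -0.0]
force: [1.4, -0.5, 0.4]
finger_gap: 0.494
gripper_force: 0.0
```

Run:
```python
from h import *
plan([(.64,.10,.33,15)])
```

```text
now [0.5695 0.0018 0.3721] 13.2 t 40.4 gap 0.49 F [ 1.4 -0.5  0.4] lean [-0.004  0.    -1.   ]
[ 91 -80  42] turn -2
```

Emit:
move_arm --commands "15 -20 0 0 0 0 0;30 -45 0 0 0 0 0;45 -75 30 0 0 -2 0;55 -105 60 0 0 -2 0;55 -105 60 0 0 -2 0"

```text
t: 41.05
tcp_pos: [0.598, 0.1185, 0.3094]
tool_rot: [0.991, 0.134, -0.003, -0.0]
force: [0.6, -0.7, 1.0]
finger_gap: 0.501
gripper_force: 0.0
```

Emit:
move_arm --commands "0 0 0 0 0 0 0;0 0 0 0 0 0 0;0 0 0 0 0 0 0;0 0 0 0 0 0 0;0 0 0 0 0 0 0"

```text
t: 41.68
tcp_pos: [0.6, 0.1166, 0.3126]
tool_rot: [0.991, 0.132, 0.0, 0.0]
force: [0.5, 0.2, -0.5]
finger_gap: 0.496
gripper_force: 0.0
```

Run:
```python
from h import *
w=snap('wrist','w11'); a=snap('scene','s7'); b=snap('top','t7'); plan([])
W=w['image'][0:400,170:570,::-1].copy()
A=cv2.resize(a['image'][180:290,270:430,::-1],(400,275),interpolation=cv2.INTER_CUBIC)
B=cv2.resize(b['image'][130:230,210:370,::-1],(400,250),interpolation=cv2.INTER_CUBIC)
cv2.imwrite('pics/c7.png',np.hstack([np.vstack([W,np.zeros((125,400,3),np.uint8)]),np.vstack([A,B])]))
```

```text
now [0.5999 0.1168 0.3124] 15.2 t 41.8 gap 0.5 F [0.2 0.7 0.5] lean [ 0. -0. -1.]
```

View pics/c7.png

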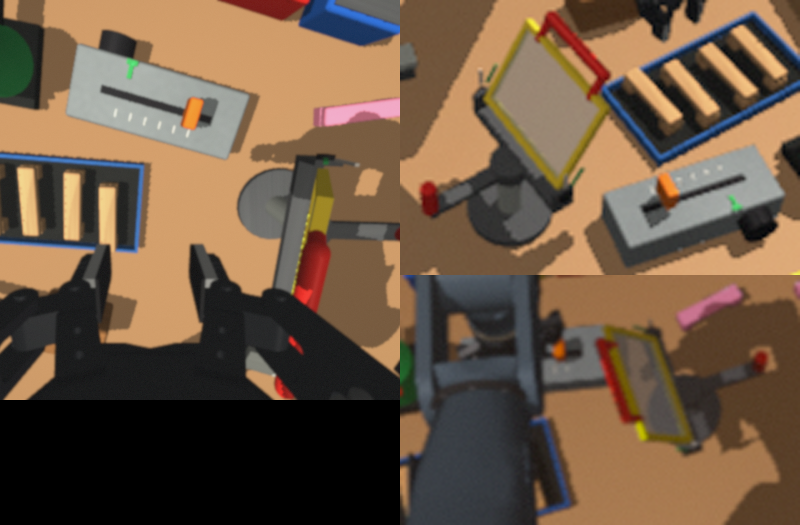

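The shield faces the tray and is tipped forward. The grip is at wrist crop (193,110) and the green T at (131,67). Next I'll measure along the track and check facing and tilt.

Run:
```python
from h import *
w=load('w11');a=load('s7')
W=lambda x,y:(w,170+x,y); S=lambda x,y:(a,270+(x-400)/2.5,180+y/2.5)
on=lambda o,z:onz(*o,z)[:2]
C=[on(W(*c),.06) for c in [(82,44),(248,95),(228,158),(66,113)]]; print('box',np.round(C,3))
yd=C[0]+C[3]-C[1]-C[2]; yd/=np.linalg.norm(yd); xd=np.array([yd[1],-yd[0]]); print('box y ang',np.degrees(np.arctan2(yd[1],yd[0])))
t=[on(W(*c),.06) for c in [(102,90),(211,122)]]; d=t[0]-t[1]; print('track',np.round(t,3),np.degrees(np.arctan2(d[1],d[0])))
def orange(s,lo=5,hi=16):
    h=cv2.cvtColor(s['image'],cv2.COLOR_RGB2HSV); m=((h[...,0]>=4)&(h[...,0]<=15)&(h[...,1]>200)&(h[...,2]>130)).astype(np.uint8)
    n,l,st,c=cv2.connectedComponentsWithStats(m); return [(c[i].round(1),st[i]) for i in range(1,n) if st[i,4]>25]
def green(s):
    h=cv2.cvtColor(s['image'],cv2.COLOR_RGB2HSV); m=((h[...,0]>=50)&(h[...,0]<=80)&(h[...,1]>120)&(h[...,2]>120)).astype(np.uint8)
    n,l,st,c=cv2.connectedComponentsWithStats(m); return [(c[i].round(1),st[i]) for i in range(1,n) if st[i,4]>8]
for s in (w,a): print('O',orange(s),'G',green(s))
m=tri([W(131,67),S(735,203)]); print('mark tri',m, on(W(131,67),.06)@yd,on(S(735,203),.06)@yd)
g=tri([W(194,104),S(664,178)]); print('grip tri',g, on(W(194,104),.108)@yd)
e=[onz(*S(548,18),.292),onz(*S(600,90),.292)]; d=e[1]-e[0]; print('handle',np.round(e,3),np.mean(e,0),np.degrees(np.arctan2(d[1],d[0])))
```

```text
box [[0.731 0.239]
 [0.729 0.019]
 [0.645 0.016]
 [0.645 0.243]]
box y ang 89.68145405294769
track [[0.686 0.203]
 [0.684 0.054]] 89.56515133825054
O [(array([356.6, 112.8]), array([353, 100,   9,  26,  82], dtype=int32)), (array([366.9, 114. ]), array([359, 101,  13,  27,  70], dtype=int32))] G [(array([123.4,  46.2]), array([  88,    2,   78,   86, 4622], dtype=int32)), (array([301.1,  66.2]), array([298,  59,  10,  19,  95], dtype=int32))]
O [(array([376.6, 254.5]), array([374, 250,   7,   9,  31], dtype=int32))] G [(array([441.4, 110.8]), array([430, 104,  23,  15, 207], dtype=int32)), (array([450.4, 227.8]), array([437, 219,  25,  20, 319], dtype=int32)), (array([403.6, 261.7]), array([402, 259,   4,   5,   9], dtype=int32))]
mark tri [0.72193454 0.17438012 0.06179591] 0.1777607817725574 0.17998000521276517
grip tri [0.691491   0.08649363 0.12356439] 0.0935846527740129
handle [[ 0.515 -0.014  0.292]
 [ 0.64   0.002  0.292]] [ 0.57746789 -0.00616579  0.292     ] 7.4671664825460615
```

I've now used up my picture views, in fact one over the 14, so from here I'll only measure numerically. I'm moving to a view over the handle, knob, grip and mark together.

Run:
```python
from h import *
plan([(.56,-.02,.40,13)])
```

```text
now [0.5999 0.1168 0.3124] 15.2 t 41.8 gap 0.5 F [0.2 0.7 0.5] lean [ 0. -0. -1.]
[-74 122 -88] turn 2
```

Emit:
move_arm --commands "0 0 -50 0 0 0 0;-25 40 -88 0 0 2 0;-50 80 -88 0 0 2 0;-74 122 -88 0 0 2 0;-74 122 -88 0 0 2 0"

```text
t: 42.45
tcp_pos: [0.5599, -0.023, 0.4006]
tool_rot: [0.994, 0.113, -0.0, 0.0]
force: [-0.3, 0.3, -0.1]
finger_gap: 0.503
gripper_force: 0.0
```

Emit:
move_arm --commands "0 0 0 0 0 0 0;0 0 0 0 0 0 0;0 0 0 0 0 0 0;0 0 0 0 0 0 0;0 0 0 0 0 0 0"

```text
t: 43.08
tcp_pos: [0.5606, -0.0199, 0.4003]
tool_rot: [0.993, 0.115, -0.0, 0.0]
force: [-0.3, 0.4, -0.2]
finger_gap: 0.499
gripper_force: 0.0
```

```bash
cat >> h.py <<'E'
def blobs(s,h0,h1,smin,vmin,amin):
    h=cv2.cvtColor(s['image'],cv2.COLOR_RGB2HSV); H=h[...,0].astype(int); H=np.where(H>170,H-180,H)
    m=((H>=h0)&(H<=h1)&(h[...,1]>smin)&(h[...,2]>vmin)).astype(np.uint8)
    n,l,st,c=cv2.connectedComponentsWithStats(m); return [(c[i].round(1),st[i],np.argwhere(l==i)[:,::-1]) for i in range(1,n) if st[i,4]>=amin]
E
python3 - <<'E'
from h import *
w=snap('wrist','w12'); plan([])
for nm in ('w10','w12'):
    s=load(nm); print(nm)
    for c,st,p in blobs(s,-8,3,150,70,150):
        r=cv2.minAreaRect(p.astype(np.float32)); print('red',c,st,np.round(r[0],1),np.round(r[1],1),round(r[2],1))
        if c[0]>240:
            z=.315 if nm=='w10' else .292
            q=np.array([onz(s,*x,z)[:2] for x in p]); mc=q.mean(0); e,V=np.linalg.eigh(np.cov((q-mc).T)); d=V[:,1]*np.sign(V[0,1]); print('  world',mc.round(4),np.degrees(np.arctan2(d[1],d[0])).round(1),np.sqrt(12*e[1]))
    for n,k,z in (('orange',(4,16,180,110,30),.108),('green',(45,80,110,100,30),.06)):
        for c,st,p in blobs(s,*k): print(n,c,st,onz(s,*c,z).round(4))
E
```

```text
now [ 0.5606 -0.02    0.4003] 13.2 t 43.1 gap 0.5 F [ 0.  -0.3 -0.2] lean [-0.  0. -1.]
w10
red [322.9 205.3] [ 313  137   22  143 2540] [323.5 208.1] [ 20. 142.] 0.7
  world [ 0.5892 -0.0686] 11.8 0.12068076875831205
red [428. 175.] [416 165  25  20 311] [427.7 175.1] [25.5 13.9] 26.6
  world [ 0.6342 -0.1432] 75.6 0.01996439413816428
orange [231.3  69.3] [224  56  13  27 184] [0.688  0.0823 0.108 ]
green [27.3 24.7] [   0    0   57   54 2656] [0.6818 0.3962 0.06  ]
green [182.6  32.5] [179  26   9  18  86] [0.724  0.1739 0.06  ]
w12
red [299.2 182. ] [ 289  118   34  135 2252] [305.5 185. ] [134.  33.] 90.0
  world [0.5712 0.0016] 12.6 0.12918500003124775
red [463.7 162.1] [450 153  28  18 325] [463.6 162.2] [28.5 12.9] 17.4
  world [ 0.6233 -0.136 ] 85.7 0.024894842147184026
orange [266.5  60.6] [259  47  15  28 251] [0.6862 0.0849 0.108 ]
green [65. 19.] [  28    0   68   45 2410] [0.6792 0.3941 0.06  ]
green [217.2  24.1] [214  17   9  18  89] [0.7238 0.1743 0.06  ]
```

Run:
```python
from h import *
T=np.array([.499,.252])
for nm,hb,hz,kb in (('w10',(323.2,208.5),.315,(428,175)),('w12',(302,183.5),.292,(463.7,162.1))):
    s=load(nm)
    for kz in (.138,.145,.152):
        k=onz(s,*kb,kz)[:2]; h=onz(s,*hb,hz)[:2]; d=h-k; L=np.linalg.norm(d); d/=L; r=T-k
        print(nm,kz,'knob',k.round(4),'handle',h.round(4),'ang',np.degrees(np.arctan2(d[1],d[0])).round(2),'L',L.round(3),'miss',(d[0]*r[1]-d[1]*r[0]).round(4),'need',np.degrees(np.arctan2(r[1],r[0])).round(2))
# scene/top check of knob + tray from top
for nm in ('s7','s6','t7'):
    s=load(nm)
    for c,st,p in blobs(s,-8,3,150,80,12):
        if 250<c[0]<400 and 130<c[1]<280: print(nm,c,st,onz(s,*c,.145).round(4),'@.292',onz(s,*c,.292).round(4))
```

```text
w10 0.138 knob [ 0.6138 -0.218 ] handle [ 0.588  -0.0692] ang 99.83 L 0.151 miss 0.0329 need 103.73
w10 0.145 knob [ 0.6146 -0.2151] handle [ 0.588  -0.0692] ang 100.33 L 0.148 miss 0.03 need 103.9
w10 0.152 knob [ 0.6154 -0.2121] handle [ 0.588  -0.0692] ang 100.85 L 0.145 miss 0.0269 need 104.08
w12 0.138 knob [ 0.6171 -0.2176] handle [ 0.5719 -0.0008] ang 101.76 L 0.221 miss 0.0199 need 104.11
w12 0.145 knob [ 0.6173 -0.2139] handle [ 0.5719 -0.0008] ang 102.03 L 0.218 miss 0.0187 need 104.25
w12 0.152 knob [ 0.6176 -0.2102] handle [ 0.5719 -0.0008] ang 102.31 L 0.214 miss 0.0174 need 104.4
s7 [340.  198.6] [326 185  27  32 171] [0.4609 0.0499 0.145 ] @.292 [ 5.688e-01 -4.000e-04  2.920e-01]
s7 [281.3 259.1] [279 253   6  13  64] [ 0.6215 -0.2149  0.145 ] @.292 [ 0.7095 -0.2324  0.292 ]
s6 [321.4 205.2] [309 190  25  34 161] [ 0.4653 -0.0209  0.145 ] @.292 [ 0.5727 -0.0624  0.292 ]
s6 [281.  258.3] [278 252   7  13  69] [ 0.6184 -0.215   0.145 ] @.292 [ 0.7068 -0.2324  0.292 ]
t7 [294.  170.1] [289 156  13  32  90] [0.6179 0.0049 0.145 ] @.292 [ 0.5734 -0.0007  0.292 ]
```

The facing is about 102.3° against the 104.2° needed, a miss of roughly 15 mm. That is within tolerance, but I'll nudge the knob 2° to centre it.

Run:
```python
from h import *
plan([(.6175,-.214,.40,13),(.6175,-.214,.21,13),(.6175,-.214,.137,13)])
```

```text
now [ 0.5606 -0.02    0.4003] 13.2 t 43.1 gap 0.5 F [ 0.  -0.3 -0.2] lean [-0.  0. -1.]
[ 11 202   0] turn 0 
[  0   0 190] turn 0 
[ 0  0 73] turn 0
```

Emit:
move_arm --commands "3 50 0 0 0 0 0;6 100 0 0 0 0 0;9 150 0 0 0 0 0;11 202 0 0 0 0 0;11 202 0 0 0 0 0"

```text
t: 43.75
tcp_pos: [0.6177, -0.2185, 0.399]
tool_rot: [0.994, 0.113, -0.0, 0.0]
force: [-1.5, 0.8, -0.1]
finger_gap: 0.502
gripper_force: 0.0
```

Emit:
move_arm --commands "0 0 50 0 0 0 0;0 0 100 0 0 0 0;0 0 150 0 0 0 0;0 0 190 0 0 0 0;0 0 190 0 0 0 0"

```text
t: 44.38
tcp_pos: [0.6149, -0.2121, 0.2069]
tool_rot: [0.993, 0.115, -0.004, -0.003]
force: [-0.3, -0.0, 0.3]
finger_gap: 0.504
gripper_force: 0.0
```

Emit:
move_arm --commands "0 0 20 0 0 0 0;0 0 45 0 0 0 0;0 0 65 0 0 0 0;0 0 73 0 0 0 0;0 0 73 0 0 0 0"

```text
t: 45.0
tcp_pos: [0.6181, -0.2145, 0.1386]
tool_rot: [0.993, 0.115, 0.001, 0.0]
force: [0.8, -0.8, -0.2]
finger_gap: 0.5
gripper_force: 0.0
```

Emit:
move_arm --commands "0 0 0 0 0 0 -1;0 0 0 0 0 0 -1;0 0 0 0 0 0 -1;0 0 0 0 0 0 -1;0 0 0 0 0 0 -1" --grip_force 30

```text
t: 45.62
tcp_pos: [0.6181, -0.214, 0.1391]
tool_rot: [0.993, 0.115, 0.001, 0.0]
force: [-1.0, 3.4, 5.5]
finger_gap: 0.247
gripper_force: 30.3
```

Emit:
move_arm --commands "1 0 0 0 0 0 -1;2 0 0 0 0 -1 -1;4 0 0 0 0 -2 -1;5 0 0 0 0 -2 -1;5 0 0 0 0 -2 -1"

```text
t: 46.25
tcp_pos: [0.6222, -0.213, 0.1391]
tool_rot: [0.991, 0.132, 0.0, -0.0]
force: [-2.5, 2.0, 6.7]
finger_gap: 0.247
gripper_force: 30.4
```

Emit:
move_arm --commands "0 0 0 0 0 0 0;0 0 0 0 0 0 0;0 0 -30 0 0 0 0;0 0 -90 0 0 0 0;0 0 -150 0 0 0 0"

```text
t: 46.88
tcp_pos: [0.6219, -0.2135, 0.2881]
tool_rot: [0.991, 0.132, -0.001, -0.0]
force: [1.1, -1.0, 0.1]
finger_gap: 0.498
gripper_force: 0.0
```

Run:
```python
from h import *
plan([(.60,-.22,.40,13),(.56,-.02,.40,13)])
```

```text
now [ 0.6219 -0.2135  0.2881] 15.2 t 46.9 gap 0.5 F [ 1.1 -1.   0.1] lean [-0.001  0.    -1.   ]
[ -23    1 -112] turn 2 
[   6 -204    0] turn 0
```

Return to the same viewing pose and re-measure.

Emit:
move_arm --commands "0 0 -60 0 0 0 0;-23 1 -112 0 0 2 0;-23 1 -112 0 0 2 0;-23 1 -112 0 0 2 0;-23 1 -112 0 0 2 0"

```text
t: 47.5
tcp_pos: [0.5998, -0.2199, 0.3969]
tool_rot: [0.993, 0.115, -0.002, -0.001]
force: [0.0, 0.7, -0.0]
finger_gap: 0.503
gripper_force: 0.0
```

Emit:
move_arm --commands "2 -50 0 0 0 0 0;3 -100 0 0 0 0 0;4 -150 0 0 0 0 0;6 -204 0 0 0 0 0;6 -204 0 0 0 0 0"

```text
t: 48.12
tcp_pos: [0.5582, -0.0166, 0.3979]
tool_rot: [0.993, 0.118, -0.002, -0.001]
force: [0.3, -0.0, 0.8]
finger_gap: 0.498
gripper_force: 0.0
```

Emit:
move_arm --commands "0 0 0 0 0 0 0;0 0 0 0 0 0 0;0 0 0 0 0 0 0;0 0 0 0 0 0 0;0 0 0 0 0 0 0"

```text
t: 48.75
tcp_pos: [0.5596, -0.0208, 0.3993]
tool_rot: [0.993, 0.115, -0.0, -0.0]
force: [0.6, 0.8, -0.9]
finger_gap: 0.499
gripper_force: 0.0
```

Run:
```python
from h import *
w=snap('wrist','w13'); T=np.array([.499,.252])
B=[x for x in blobs(w,-8,3,150,70,150) if x[0][0]>240]; P={}
for c,st,p in B: print(c,st)
h=max(B,key=lambda x:x[1][4]); k=min(B,key=lambda x:x[1][4])
hc=(h[1][0]+h[1][2]/2-4,h[1][1]+h[1][3]/2-2)
for hb in (h[0],hc):
    H=onz(w,*hb,.292)[:2]; K=onz(w,*k[0],.145)[:2]; d=(H-K)/np.linalg.norm(H-K); r=T-K
    print(H,K,np.degrees(np.arctan2(d[1],d[0])),'miss',d[0]*r[1]-d[1]*r[0])
q=np.array([onz(w,*x,.292)[:2] for x in h[2]]); e,V=np.linalg.eigh(np.cov((q-q.mean(0)).T)); d=V[:,1]; print('handle ang',np.degrees(np.arctan2(d[1],d[0]))%180)
plan([(.64,.05,.30,0),(.688,.086,.20,0),(.688,.086,.085,0)])
```

```text
[298.4 184.8] [ 286  121   38  134 2262]
[463.9 158.1] [450 150  29  17 324]
[0.56932944 0.00123209] [ 0.62147234 -0.21250232] 103.71013596057362 miss 0.00889105509051992
[ 0.56877009 -0.00128121] [ 0.62147234 -0.21250232] 104.00993724670053 miss 0.006377794391524569
handle ang 14.661588759766857
now [ 0.5596 -0.0206  0.3994] 13.2 t 48.8 gap 0.5 F [ 0.2 -0.2 -0.4] lean [ 0.  0. -1.]
[ 94 -50  99] turn 13 
[ 48 -36 100] turn 0 
[  0   0 115] turn 0
```

Run:
```python
from h import *
a=load('s5')
for h in (0,.1,.15,.18,.2,.22,.25,.3): print(h,np.round(proj(a,(.6189,-.2188,.2519+h)),1), [round(v,1) for v in ((proj(a,(.6189,-.2188,.2519+h))[0]-230)*2.8,(proj(a,(.6189,-.2188,.2519+h))[1]-170)*2.8)])
w=load('w12'); 
for z in (.09,.1,.108): print(onz(w,266.5,60.6,z).round(4))
```

```text
0 [277.3 239.9] [np.float64(132.6), np.float64(195.7)]
0.1 [274.7 219.9] [np.float64(125.1), np.float64(139.6)]
0.15 [273.2 208.8] [np.float64(120.9), np.float64(108.8)]
0.18 [272.3 201.9] [np.float64(118.3), np.float64(89.3)]
0.2 [271.6 197.1] [np.float64(116.5), np.float64(75.8)]
0.22 [270.9 192.1] [np.float64(114.7), np.float64(62.0)]
0.25 [269.9 184.5] [np.float64(111.8), np.float64(40.6)]
0.3 [268.1 171. ] [np.float64(106.7), np.float64(2.7)]
[0.6883 0.0885 0.09  ]
[0.6871 0.0865 0.1   ]
[0.6862 0.0849 0.108 ]
```

Run:
```python
from h import *
plan([(.687,.087,.40,0),(.687,.087,.20,0),(.687,.087,.092,0)])
```

```text
now [ 0.5596 -0.0206  0.3994] 13.2 t 48.8 gap 0.5 F [ 0.2 -0.2 -0.4] lean [ 0.  0. -1.]
[149 -76  -1] turn 13 
[  0   0 200] turn 0 
[  0   0 108] turn 0
```

Emit:
move_arm --commands "40 -20 -1 0 0 4 0;80 -40 -1 0 0 8 0;120 -60 -1 0 0 13 0;149 -76 -1 0 0 13 0;149 -76 -1 0 0 13 0"

```text
t: 49.42
tcp_pos: [0.6883, 0.0893, 0.3991]
tool_rot: [1.0, 0.003, -0.0, -0.0]
force: [-0.8, -0.4, -0.3]
finger_gap: 0.501
gripper_force: 0.0
```

Emit:
move_arm --commands "0 0 0 0 0 0 0;0 0 40 0 0 0 0;0 0 80 0 0 0 0;0 0 110 0 0 0 0;0 0 110 0 0 0 0"

```text
t: 50.05
tcp_pos: [0.6849, 0.0866, 0.288]
tool_rot: [1.0, 0.001, -0.003, 0.0]
force: [0.7, 0.2, 0.5]
finger_gap: 0.5
gripper_force: 0.0
```

Run:
```python
from h import *
w=snap('wrist','w14'); plan([(.687,.087,.20,0),(.687,.087,.092,0)])
for c,st,p in blobs(w,4,16,180,110,30): print('o',c,st,onz(w,*c,.1).round(4))
for c,st,p in blobs(w,45,80,110,100,30): print('g',c,st,onz(w,*c,.06).round(4))
```

```text
now [0.6864 0.0868 0.2903] 0.1 t 50.1 gap 0.5 F [ 0.8 -0.4  1.2] lean [-0.002 -0.    -1.   ]
[ 1  0 90] turn 0 
[  0   0 108] turn 0 
o [319.6 177. ] [312 163  14  30 229] [0.6881 0.0866 0.1   ]
g [250.8 143.9] [246 138  10  17  89] [0.7224 0.1746 0.06  ]
g [ 83.8 179.3] [  45  144   79   72 4356] [0.6761 0.3995 0.06  ]
```

Grip at y = 0.0866 and mark at y = 0.1745. Going down to grip it.

Emit:
move_arm --commands "1 0 50 0 0 0 0;1 0 100 0 0 0 0;1 0 150 0 0 0 0;1 0 185 0 0 0 0;1 0 185 0 0 0 0"

```text
t: 50.72
tcp_pos: [0.6874, 0.0873, 0.1044]
tool_rot: [1.0, 0.002, -0.002, -0.0]
force: [-0.0, -0.0, -0.2]
finger_gap: 0.499
gripper_force: 0.0
```

Emit:
move_arm --commands "0 0 13 0 0 0 0;0 0 13 0 0 0 -1;0 0 13 0 0 0 -1;0 0 13 0 0 0 -1;0 0 13 0 0 0 -1" --grip_force 25

```text
t: 51.35
tcp_pos: [0.6892, 0.0877, 0.094]
tool_rot: [1.0, 0.002, 0.001, 0.0]
force: [-0.7, -0.9, 5.7]
finger_gap: 0.179
gripper_force: 30.0
```

Run:
```python
from h import *
plan([(.6875,.1745,.092,0)])
```

```text
now [0.6892 0.0877 0.094 ] 0.2 t 51.4 gap 0.18 F [-0.7 -0.9  5.7] lean [ 0.003 -0.    -1.   ]
[ -1 -87   2] turn 0
```

Emit:
move_arm --commands "0 -20 0 0 0 0 -1;0 -40 0 0 0 0 -1;0 -60 0 0 0 0 -1;0 -77 0 0 0 0 -1;0 -87 0 0 0 0 -1"

```text
t: 51.98
tcp_pos: [0.6893, 0.1752, 0.094]
tool_rot: [1.0, 0.002, 0.002, 0.0]
force: [-0.3, -1.6, 6.0]
finger_gap: 0.18
gripper_force: 30.0
```

Emit:
move_arm --commands "0 0 0 0 0 0 -1;0 0 0 0 0 0 -1;0 0 0 0 0 0 -1;0 0 0 0 0 0 -1;0 0 0 0 0 0 -1"

```text
t: 52.6
tcp_pos: [0.6893, 0.1755, 0.094]
tool_rot: [1.0, 0.002, 0.002, -0.001]
force: [0.3, 0.9, 6.1]
finger_gap: 0.182
gripper_force: 30.0
```

Emit:
move_arm --commands "0 0 0 0 0 0 0;0 0 0 0 0 0 0;0 0 0 0 0 0 0;0 0 -60 0 0 0 0;0 0 -120 0 0 0 0"

```text
t: 53.22
tcp_pos: [0.6872, 0.1744, 0.212]
tool_rot: [1.0, 0.002, -0.002, 0.0]
force: [0.8, -0.5, -0.4]
finger_gap: 0.497
gripper_force: 0.0
```

Emit:
move_arm --commands "0 0 -50 0 0 0 0;0 0 -80 0 0 0 0;0 0 -80 0 0 0 0;0 0 -80 0 0 0 0;0 0 -80 0 0 0 0"

```text
t: 53.85
tcp_pos: [0.6868, 0.1745, 0.2897]
tool_rot: [1.0, 0.002, -0.002, 0.0]
force: [0.9, -0.1, 0.0]
finger_gap: 0.497
gripper_force: 0.0
```

Run:
```python
from h import *
w=snap('wrist','w15'); plan([])
for c,st,p in blobs(w,4,16,180,110,30): print('o',c,st,onz(w,*c,.1).round(4),onz(w,*c,.09).round(4))
for c,st,p in blobs(w,45,80,110,100,30): print('g',c,st,onz(w,*c,.06).round(4))
```

```text
now [0.687  0.1746 0.2899] 0.2 t 53.9 gap 0.5 F [ 0.2  0.8 -0.1] lean [-0.004 -0.    -1.   ]
o [319.5 179.4] [312 165  15  30 291] [0.6871 0.1745 0.1   ] [0.6848 0.1745 0.09  ]
g [320.1 145.7] [316 140  10  17  86] [0.7224 0.1738 0.06  ]
g [163.  180.9] [ 126  145   75   72 4178] [0.6757 0.3835 0.06  ]
```

The grip is within 1 mm of the mark. A last numeric look at the tray, since a pull may have been knocked.

Emit:
move_arm --commands "-40 -5 -20 0 0 -3 0;-85 -10 -40 0 0 -5 0;-130 -20 -40 0 0 -8 0;-180 -30 -40 0 0 -10 0;-220 -40 -40 0 0 -10 0"

```text
t: 54.52
tcp_pos: [0.4654, 0.214, 0.3314]
tool_rot: [0.996, 0.089, -0.001, 0.0]
force: [0.7, 0.7, -0.3]
finger_gap: 0.497
gripper_force: 0.0
```

Emit:
move_arm --commands "0 0 0 0 0 0 0;0 0 0 0 0 0 0;0 0 0 0 0 0 0;0 0 0 0 0 0 0;0 0 0 0 0 0 0"

```text
t: 55.15
tcp_pos: [0.4683, 0.2137, 0.3321]
tool_rot: [0.996, 0.089, -0.0, 0.0]
force: [-0.7, 0.2, 0.4]
finger_gap: 0.503
gripper_force: 0.0
```

Run:
```python
from h import *
w=snap('wrist','w16'); plan([])
T=np.array([.499,.252]);u=np.array([-.182,.983]);v=np.array([.983,.182])
C=np.array([proj(w,(*(T+i*v*.068+j*u*.138),.02)) for i,j in ((1,1),(1,-1),(-1,-1),(-1,1))]).astype(np.int32)
h=cv2.cvtColor(w['image'],cv2.COLOR_RGB2HSV); m=((h[...,2]>140)&(h[...,0]>8)&(h[...,0]<28)).astype(np.uint8)
k=np.zeros_like(m); cv2.fillPoly(k,[C],1); m&=k; print(C.tolist())
n,l,st,c=cv2.connectedComponentsWithStats(m)
for i in range(1,n):
    if st[i,4]>150:
        q=np.array([onz(w,*x,.035)[:2]-T for x in np.argwhere(l==i)[:,::-1]]); X=q@v;Y=q@u
        print('tray x',np.percentile(X,[1,99]).round(3),'y',np.percentile(Y,[1,99]).round(3),st[i,4])
bl=blobs(w,100,125,150,60,200); print([b[1] for b in bl])
for nm in ('s4','scene'):
    s=load(nm) if nm=='s4' else snap('scene','s16')
    h=cv2.cvtColor(s['image'],cv2.COLOR_RGB2HSV)
    m=((h[...,2]>165)&(h[...,0]>8)&(h[...,0]<25)&(h[...,1]<150)).astype(np.uint8); m[:180]=0;m[270:]=0;m[:,:340]=0;m[:,440:]=0
    n,l,st,c=cv2.connectedComponentsWithStats(m)
    for i in range(1,n):
        if st[i,4]>20: p=onz(s,*c[i],.037)[:2]-T; print(nm,c[i].round(1),st[i,4],'tray',(p@v).round(3),(p@u).round(3))
```

```text
now [0.4682 0.2137 0.3321] 10.2 t 55.2 gap 0.49 F [-0.2 -0.1 -0.5] lean [-0. -0. -1.]
[[205, 94], [390, 92], [384, 181], [215, 182]]
tray x [-0.049  0.06 ] y [0.018 0.044] 1289
tray x [-0.051  0.056] y [-0.048 -0.023] 1285
tray x [-0.054  0.056] y [0.079 0.105] 1280
tray x [-0.063  0.039] y [-0.104 -0.076] 1191
[array([ 201,   90,  191,   96, 1434], dtype=int32)]
s4 [380.1 218.6] 2837 tray 0.009 -0.067
s4 [436.8 183.6] 49 tray -0.014 0.221
s4 [413.4 200.2] 146 tray 0.004 0.091
s4 [401.  207.5] 154 tray 0.008 0.03
s4 [386.4 214.6] 156 tray 0.006 -0.037
s4 [373.1 222.2] 162 tray 0.009 -0.098
s4 [429.9 267.9] 53 tray 0.261 -0.046
scene [378.7 195.3] 1203 tray -0.083 -0.006
scene [436.8 183.6] 49 tray -0.014 0.221
scene [413.3 200.1] 144 tray 0.003 0.091
scene [401.  207.5] 152 tray 0.008 0.03
scene [343.2 207.2] 36 tray -0.105 -0.153
scene [387.6 238.5] 1477 tray 0.093 -0.096
scene [386.4 214.6] 155 tray 0.006 -0.036
scene [430.1 267.9] 52 tray 0.261 -0.045
```

The fourth pull has shifted about 20 mm inside the tray, towards the wall. I'll check that it is still flat by sampling along it in two views.

Run:
```python
from h import *
T=np.array([.499,.252]);u=np.array([-.182,.983]);v=np.array([.983,.182])
xs=np.arange(-.100,.0701,.005); print((xs*1000).astype(int).tolist())
for nm in ('w16','s16','w15'):
    s=load(nm); g=cv2.cvtColor(s['image'],cv2.COLOR_RGB2HSV)
    for y in (-.090,.031):
        P=np.array([proj(s,(*(T+x*v+y*u),.037)) for x in xs],np.float32)
        if P[:,0].min()<0 or P[:,0].max()>639 or P[:,1].max()>399: continue
        for ch in (1,2): print(nm,y,'SV'[ch-1],cv2.remap(g[...,ch],P[None,:,0],P[None,:,1],cv2.INTER_LINEAR)[0].tolist())
```

```text
[-100, -95, -90, -84, -79, -74, -69, -64, -59, -54, -49, -44, -39, -34, -29, -24, -19, -14, -9, -4, 0, 5, 10, 15, 20, 25, 30, 35, 40, 45, 50, 55, 60, 65, 70]
w16 -0.09 S [124, 124, 124, 124, 126, 121, 36, 118, 119, 119, 120, 120, 119, 119, 119, 117, 119, 118, 118, 116, 117, 115, 117, 116, 116, 117, 115, 116, 118, 14, 16, 18, 11, 62, 161]
w16 -0.09 V [201, 202, 201, 202, 201, 199, 171, 227, 228, 228, 228, 228, 229, 229, 229, 232, 232, 232, 233, 234, 235, 235, 236, 236, 236, 235, 235, 236, 155, 52, 54, 53, 52, 71, 172]
w16 0.031 S [125, 125, 126, 125, 125, 123, 86, 156, 23, 19, 107, 119, 118, 119, 118, 118, 119, 119, 118, 119, 119, 119, 119, 118, 117, 114, 114, 114, 115, 114, 114, 116, 116, 82, 161]
w16 0.031 V [203, 202, 202, 202, 203, 201, 173, 105, 56, 53, 124, 229, 231, 230, 231, 230, 230, 230, 229, 230, 230, 231, 231, 233, 234, 236, 237, 237, 237, 237, 237, 236, 152, 79, 174]
s16 -0.09 S [123, 123, 122, 122, 123, 123, 124, 125, 124, 124, 125, 125, 125, 126, 124, 125, 124, 124, 124, 124, 125, 124, 122, 121, 122, 123, 123, 123, 129, 125, 113, 74, 25, 19, 19]
s16 -0.09 V [203, 204, 2
[... 509 characters left out ...]
, 233, 189, 90, 66]
w15 -0.09 S [125, 125, 125, 126, 124, 126, 126, 119, 118, 118, 118, 118, 117, 118, 118, 118, 117, 117, 114, 114, 114, 113, 112, 111, 112, 112, 112, 113, 124, 115, 114, 84, 20, 13, 17]
w15 -0.09 V [210, 208, 210, 210, 209, 208, 214, 229, 232, 231, 232, 232, 233, 232, 233, 234, 234, 235, 236, 237, 238, 238, 239, 239, 239, 239, 240, 239, 193, 103, 89, 68, 56, 56, 56]
w15 0.031 S [9, 1, 15, 7, 2, 14, 21, 15, 19, 14, 12, 18, 12, 12, 25, 19, 16, 13, 20, 10, 27, 21, 21, 20, 18, 13, 6, 79, 122, 114, 113, 113, 124, 118, 110]
w15 0.031 V [28, 28, 27, 28, 29, 27, 29, 28, 27, 30, 30, 27, 25, 27, 29, 27, 29, 29, 30, 28, 30, 29, 30, 29, 30, 29, 29, 64, 194, 238, 240, 239, 189, 114, 85]
```

All three views put the pull's ends at −68 and +40 mm at its nominal height. It is flat and inside the tray, so I'm handing in.

```bash
python3 -c "
from station import ticket
print(ticket.sign_off())"
```

```text
the job is handed in; nothing more can be done
None
```

I handed the job in at about 55 s: all four pulls lie flat in the tray, the shield faces its middle at about 0.52 rad forward tilt, and the suction grip is about 1 mm from the mark. I viewed 15 pictures, one over the limit of 14, and the hand-in gave no verdict, so these are my own measurements.

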